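Load the drying rack, wind its timer and start it

ROBOT

A 7-joint arm with a two-finger parallel gripper is mounted at the origin on the work surface. World frame = base frame: x ahead of the robot, y to its left, z up, the work surface at z = 0. Lengths are in m, angles in degrees, forces in N, time in s.
With the tool pointing down it reaches from about 0.4 to 0.85 m from the base axis. Payload 6.9 kg.
Tool frame: the origin (TCP) lies at the very end of the fingers, on their centre line; the grasp point (between the pads) lies 19 mm behind it; y points along the fingers, z is the direction in which the jaws open and shut, and the axes are right-handed (so a half turn about y gives the same grasp; the last joint's range is limited). The gripper opens to 85 mm and grips with 20 to 120 N. Pads are 22 mm wide; open, the fingers measure 114 mm over their backs; the gripper's body (76 mm by 85 mm) begins 54 mm behind the grasp point. The pads swing forward as they close: fully open they stand 13 mm farther back than shut.
Start: joints at [-69.528, 29.078, -13.613, 85.955, 7.202, 65.827, -8.869], TCP at [0.156, 0.605, 0.231] pointing down, gripper open.
Joint ranges: [-176.47, 176.47], [-13.61, 117.27], [-81.72, 77.17], [0.22, 143.17], [-87.28, 267.28], [10, 112.55], [-165.47, 165.47]. Speed limits (degrees/s): [136.94, 136.94, 180, 180, 180, 180, 180].

INTERFACE

Orientations are given as [roll, pitch, yaw] about the fixed x, y, z axes, in that order (R = Rz(yaw) Ry(pitch) Rx(roll)).
In Python, from cell import r gives the robot as it stands.
- The arm moves only by the tool apply_moves, never from a script. Its argument "plan" is a list of rows, each a list of 6 numbers: the shift along the tool's x, y, z in units of 30 mm (1.0 is 30 mm), then the turn, a rotation vector about the tool's x, y, z in units of 8 degrees (1.0 is 8 degrees). A call has 1 to 12 rows; each row is the pose to reach, as a shift and turn from the pose measured when the call began, along the tool's axes at that moment; what a row does not reach only later rows make up. A row lasts 1/10 s, in which the tool goes at most 50 mm and 8.59 degrees, less where a joint would pass 70% of its speed; a pose out of reach is approached as far as the arm can. A call with a gripper value outside its range is refused whole. "claw" is the opening, from -1 (shut) to 1 (fully open), set as the call begins (left out, the last holds). The fingers move at their own pace and stop on an object; "newtons" is the grip in N (left out, the last holds). Time passes only in rows, so rows that repeat a pose let the fingers close. It gives the time, the measured TCP pose, the force and the opening at its end, in the units of the state.
- r.get_state(): the state, without advancing time (a new reading comes with each control period).
- r.snapshot(name): name is "scene" or "top"; returns (picture, depth): 480x640x3 uint8, blue, green, red; 480x640 float32, m along the optical axis (not along the pixel's ray), 0 where there is no reading.
- r.get_calibration(name): a dict with "fx", "fy", "cx", "cy" (pixels), "origin" and "rotation" of the camera in the world. Camera axes: x right, y down, z forward; pixel columns grow to the right and rows downward; lengths in m; the calibration is good to about 2 mm. A picture is of the moment at which its call begins. get_calibration takes no time and is no camera call.
- r.sign_off(): hands the job in, once; it reports no verdict.
The state is a dict: "clock": time; "joints": joint angles; "qvel": joint speeds; "tau": joint torques, N m; "tool_pos": TCP position; "eef_rot": TCP orientation; "wrist_force": force on the tool from outside, world axes, zero at the start; "torque": the same for the moment, N m; "width": opening from 0.0 (shut) to 1.0 (fully open).
Only numpy, scipy, OpenCV 4.12 (cv2) and the standard library are available. Lean on these libraries where they do the work, as an engineer would, in place of code of your own. Each camera call takes 0.05 s, during which the arm holds its last target.

TASK

Stack all the sample canisters from the tray lying on their sides in the drying rack as a pyramid, centred across the two combs: the three notches first, then each further one saddled in the gap between two below. When the pyramid is complete, wind the timer's key fully, clockwise to its stop, and then start the dryer by pressing the pedal right down to its stop and letting it come up again. Leave the bowl, screwdriver and bit holder where they are.

Things in the scene. Friction and masses are not known exactly. Their poses are not given: they have to be found in the camera images.
- can1: sealed aluminium sample canister, a cylinder 44 mm in diameter and 56 mm long, 140 g, lying on its side at the start; at each end a rim 5 mm wide and 22 mm in radius, the wall between them 21 mm in radius; flat ends. All alike; there are 4, 5 or 6. Origin: its centre; its x axis is the long axis. Lying canisters roll easily
- can2: sealed aluminium sample canister, a cylinder 44 mm in diameter and 56 mm long, 140 g, lying on its side at the start; at each end a rim 5 mm wide and 22 mm in radius, the wall between them 21 mm in radius; flat ends. All alike; there are 4, 5 or 6. Origin: its centre; its x axis is the long axis. Lying canisters roll easily
- can3: sealed aluminium sample canister, a cylinder 44 mm in diameter and 56 mm long, 140 g, lying on its side at the start; at each end a rim 5 mm wide and 22 mm in radius, the wall between them 21 mm in radius; flat ends. All alike; there are 4, 5 or 6. Origin: its centre; its x axis is the long axis. Lying canisters roll easily
- can4: sealed aluminium sample canister, a cylinder 44 mm in diameter and 56 mm long, 140 g, lying on its side at the start; at each end a rim 5 mm wide and 22 mm in radius, the wall between them 21 mm in radius; flat ends. All alike; there are 4, 5 or 6. Origin: its centre; its x axis is the long axis. Lying canisters roll easily
- can5: sealed aluminium sample canister, a cylinder 44 mm in diameter and 56 mm long, 140 g, lying on its side at the start; at each end a rim 5 mm wide and 22 mm in radius, the wall between them 21 mm in radius; flat ends. All alike; there are 4, 5 or 6. Origin: its centre; its x axis is the long axis. Lying canisters roll easily
- can6: sealed aluminium sample canister, a cylinder 44 mm in diameter and 56 mm long, 140 g, lying on its side at the start; at each end a rim 5 mm wide and 22 mm in radius, the wall between them 21 mm in radius; flat ends. All alike; there are 4, 5 or 6. Origin: its centre; its x axis is the long axis. Lying canisters roll easily
- tray: fixed shallow steel tray, 262 x 302 mm, 17 mm high, walls and floor 5 mm thick, in which the canisters lie; origin: centre of its underside; x and y along its sides
- rack: fixed drying rack: grey base 230 (x) x 110 (y) x 24 mm with two combs of four round pegs, 24 mm apart along y. Pegs: 48 mm apart along x, 10 mm thick, tops 44 mm above the bench. A canister lies along y across both combs in a notch between two pegs (three notches); the combs bear only its middle 30 mm, its ends stay free for fingers. Origin: centre of the underside
- slot_a1 (a point): where a canister's centre lies when it rests in the rack: first notch (rack x = -48 mm), 49 mm above the bench, in the middle of the rack's width; its y axis is the direction the canister lies along
- slot_a2 (a point): where a canister's centre lies when it rests in the rack: middle notch (x = 0), 49 mm above the bench, in the middle of the rack's width; its y axis is the direction the canister lies along
- slot_a3 (a point): where a canister's centre lies when it rests in the rack: last notch (x = +48 mm), 49 mm above the bench, in the middle of the rack's width; its y axis is the direction the canister lies along
- slot_b1 (a point): where a canister's centre lies when it rests in the rack: second layer, saddled between the canisters of the first and middle notch, 85.9 mm above the bench, in the middle of the rack's width; its y axis is the direction the canister lies along
- slot_b2 (a point): where a canister's centre lies when it rests in the rack: second layer, saddled between the canisters of the middle and last notch, 85.9 mm above the bench, in the middle of the rack's width; its y axis is the direction the canister lies along
- slot_c1 (a point): where a canister's centre lies when it rests in the rack: third layer, saddled between the two canisters of the second layer, 122.8 mm above the bench, in the middle of the rack's width; its y axis is the direction the canister lies along
- timer: fixed white spring timer, a box 84 x 84 x 40 mm high, with a winged steel key upright on its top at the centre; origin: centre of its underside
- key_grip (a point): centre of the key's wing, 71 mm above the bench, on the key's vertical axis. The wing is an upright plate 46 mm wide (along this point's x axis), 8 mm thick (along its y axis) and 26 mm high (58 to 84 mm above the bench), on a stem 12 mm thick. The point turns with the key
- key (a joint): angle of the key in rad: grows as it is wound clockwise seen from above; 3.6 is fully wound, against a stop; starts between 0 and 0.5. Works against a spring and friction of together 0.08 to 0.12 N m, and a ratchet-like friction keeps it where it is let go
- pedal_base: fixed base of the pedal switch, a dark steel plate 130 (x) x 80 (y) x 8 mm, with the hinge across it 45 mm from its centre towards +x; origin: centre of the underside
- pedal_pad (a point): point on the top of the pedal's ribbed tread, on its centre line, 85 mm from the hinge, about 47 mm above the bench when up and about 24 mm when fully down; moves with the pedal. The tread is 64 mm wide and runs 15 mm farther towards its free end
- pedal (a joint): angle of the pedal in rad: 0 is up, 0.28 is down against its stop. A spring pushes it back up; at pedal_pad it takes about 3 N to start and 8 N at the stop
- bowl: bystander: a brass bowl 100 mm wide, 45 mm high, beyond the work; origin under its centre
- driver: bystander: a screwdriver lying on the bench beyond the work; origin near its middle
- bits: bystander: a black bit holder, 75 x 16 x 20 mm, beyond the work; origin under its centre
Mind the look-alikes: they are no part of the job. What is shaped like the can6 but blue is not meant. Leave any red look-alike of the can5 alone.

How it is judged:
By the outcome, as a careful person would: the job done as asked, in the order asked, and still so for the second after the job is handed in, with the robot touching nothing.
Of can1, can2, can3, can4, can5, can6 only 4 to 6 are there at a start; the rules pass over those that are not, and their reading is None.
At some moment in a run one of can1, can2, can3, can4, can5, can6 may be knocked a few centimetres aside while the robot is not near it.
Once in a run the grip may slacken for a moment while it holds something.
It also fails if it takes over 210 s, if anything falls off the work surface, if the arm or the gripper's body presses on something with over 40 N, if the wrist force passes 120 N, or if a joint passes its speed limit or range.

## Working session

There is one attempt and no reset: what is moved stays moved. The work goes in short steps, Python scripts to look and compute and a tool call to move; the robot and the scene stay as the last step left them, time stands still between calls to the robot, and variables do not carry over. Pictures are saved under pics/ and viewed, and the job is handed in when it is done.

Besides the shell and the picture viewer there is one more tool, called as a command line: name --pt "numbers of a row" for each row, then --argument value for the rest. apply_moves: Moves the arm, as the interface text tells. Its arguments: {"type":"object","properties":{"plan":{"type":"array"},"claw":{"type":"number"},"newtons":{"type":"number"}},"required":["plan"]}

```bash
ls; mkdir -p pics
python3 - <<'E'
from cell import r
import cv2,numpy as np
print(r.get_state())
for n in("scene","top"):
    p,d=r.snapshot(n); cv2.imwrite(f"pics/{n}0.png",p); np.save(f"pics/{n}0.npy",d)
    print(r.get_calibration(n))
E
```

```text
pics
{'clock': 0.0, 'joints': array([-69.52917706,  29.12528333, -13.61044465,  86.00887883,
         7.20100288,  65.82545827,  -8.871278  ]), 'qvel': array([ 0.02902815, -0.00963155, -0.04832896, -0.10709831,  0.08897625,
        0.02645093, -0.02260116]), 'tau': array([-4.50908001e-04, -6.20600224e+01, -2.18706429e+00, -2.49660498e+01,
        1.25775670e-02,  1.20497122e-02, -5.34043500e-05]), 'tool_pos': array([0.15563979, 0.60479805, 0.23043217]), 'eef_rot': array([-9.01008718e+01, -1.56222570e-04, -1.44263092e+01]), 'wrist_force': array([-0.37981919,  0.35792572,  0.27754874]), 'torque': array([-0.00550858,  0.01630312,  0.00602391]), 'width': 1.0007731393560435}
{'fx': 457.01017805966467, 'fy': 457.01017805966467, 'cx': 331.7838915391789, 'cy': 239.6672163519162, 'origin': array([ 0.87582509, -0.49512959,  0.74861302]), 'rotation': array([-137.15515366,   -0.23592534,   32.44333362])}
{'fx': 469.58162861996396, 'fy': 469.58162861996396, 'cx': 323.01038945836683, 'cy': 240.7687853899289, 'origin': array([0.37925356, 0.02438582, 0.85518252]), 'rotation': array([-1.66156052e+02,  1.47073460e-01, -9.63052980e+01])}
```

View pics/scene0.png

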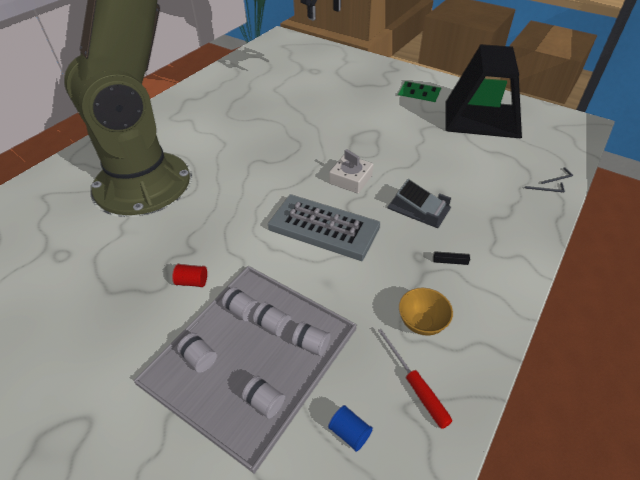

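View pics/top0.png

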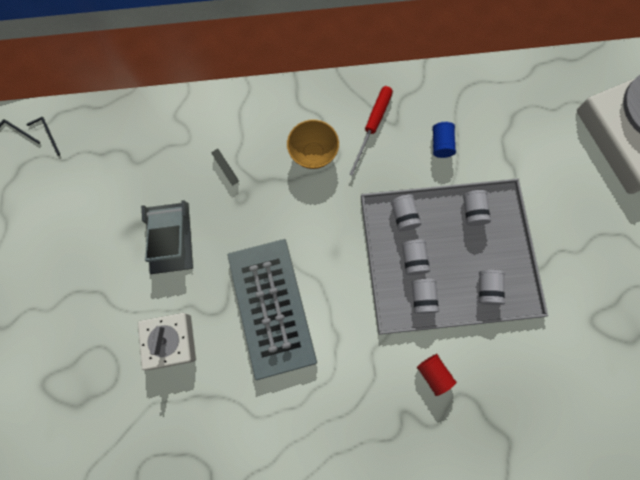

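The scene view shows 5 canisters in the tray. In the top view they are at about (406,210), (477,207), (416,257), (425,295) and (491,287). The rack is at (272,310), the timer at (164,341), and the pedal at (168,238). The blue and red look-alikes are outside the tray.

```bash
cat > h.py <<'E'
import numpy as np,cv2
from cell import r
from scipy.spatial.transform import Rotation as Ro
def R(e): return Ro.from_euler('xyz',e,degrees=True).as_matrix()
def cloud(n,d):
    c=r.get_calibration(n); v,u=np.mgrid[:480,:640]
    P=np.stack([(u-c['cx'])/c['fx']*d,(v-c['cy'])/c['fy']*d,d],-1)
    W=P@R(c['rotation']).T+c['origin']; W[d<=0]=np.nan; return W
def snap(n,tag):
    p,d=r.snapshot(n); cv2.imwrite(f"pics/{n}{tag}.png",p); np.save(f"pics/{n}{tag}.npy",d); return p,cloud(n,d)
def proj(n,X):
    c=r.get_calibration(n); q=(np.atleast_2d(X)-c['origin'])@R(c['rotation'])
    return np.c_[c['fx']*q[:,0]/q[:,2]+c['cx'],c['fy']*q[:,1]/q[:,2]+c['cy']]
E
python3 - <<'E'
from h import *
np.set_printoptions(precision=4,suppress=True)
for n,pts in (("top",[(406,210),(477,207),(416,257),(425,295),(491,287),(272,310),(164,341),(168,238),(340,250),(450,250),(520,400)]),("scene",[(240,302),(270,318),(312,338),(196,351),(264,395),(350,178),(430,300)])):
    W=cloud(n,np.load(f"pics/{n}0.npy"))
    for u,v in pts: print(n,u,v,W[v,u])
# top height map
W=cloud("top",np.load("pics/top0.npy"))
z=W[...,2]; im=np.clip(np.nan_to_num(z)*2000,0,255).astype(np.uint8)
cv2.imwrite("pics/h0.png",cv2.applyColorMap(im,cv2.COLORMAP_JET))
print(R(r.get_state()['eef_rot']))
E
```

```text
top 406 210 [ 0.6174 -0.1501  0.0478]
top 477 207 [ 0.6089 -0.278   0.0476]
top 416 257 [ 0.5302 -0.1545  0.0473]
top 425 295 [ 0.4625 -0.1596  0.0463]
top 491 287 [ 0.4638 -0.2761  0.0443]
top 272 310 [0.4684 0.1071 0.0227]
top 164 341 [0.4337 0.2883 0.0524]
top 168 238 [0.6146 0.2796 0.041 ]
top 340 250 [ 0.5682 -0.0262 -0.0016]
top 450 250 [ 0.5441 -0.2283  0.0058]
top 520 400 [ 0.2697 -0.3032  0.002 ]
scene 240 302 [ 0.4715 -0.1705  0.0489]
scene 270 318 [ 0.5381 -0.1668  0.0456]
scene 312 338 [ 0.6257 -0.1607  0.0472]
scene 196 351 [ 0.4741 -0.2885  0.0487]
scene 264 395 [ 0.6205 -0.2881  0.0505]
scene 350 178 [0.4536 0.2566 0.0399]
scene 430 300 [0.7626 0.0411 0.0252]
[[ 0.9685 -0.0004  0.2492]
 [-0.2492 -0.0016  0.9685]
 [ 0.     -1.     -0.0016]]
```

View pics/h0.png

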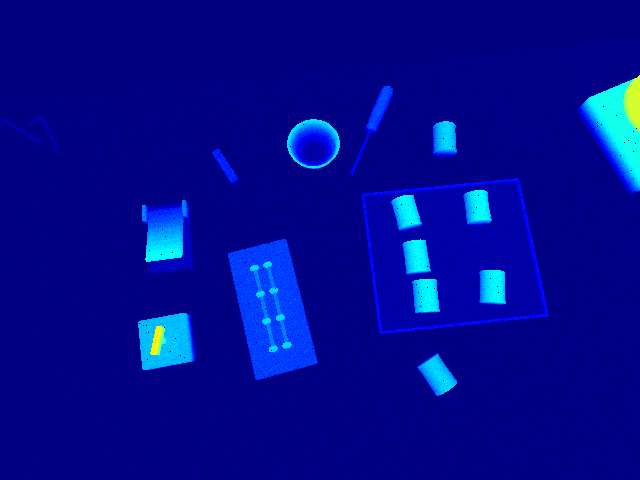

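```bash
cat >> h.py <<'E'
from scipy.optimize import least_squares
from scipy import ndimage
def fitcyl(P,zc=None,rad=0.0216):
    # P Nx3; returns cx,cy,cz,yaw(deg mod 180), length
    m=P[:,:2].mean(0); ev,V=np.linalg.eigh(np.cov((P[:,:2]-m).T)); a0=np.arctan2(V[1,1],V[0,1])
    def res(q):
        a=q[3]; n=np.array([-np.sin(a),np.cos(a)]); d=(P[:,:2]-q[:2])@n
        return np.hypot(d,P[:,2]-q[2])-rad
    best=None
    for a in (a0,a0+np.pi/2):
        s=least_squares(lambda q:np.r_[res(q),1e-3*((q[:2]-m)@[np.cos(q[3]),np.sin(q[3])])],[*m,P[:,2].max()-.022,a],loss='soft_l1',f_scale=.001)
        if best is None or s.cost<best.cost: best=s
    q=best.x; ax=np.array([np.cos(q[3]),np.sin(q[3])]); t=(P[:,:2]-q[:2])@ax
    lo,hi=np.percentile(t,[1.5,98.5]); c=q[:2]+ax*(lo+hi)/2
    return np.r_[c,q[2],(np.degrees(q[3])+90)%180-90],hi-lo,np.sqrt(np.median(res(q)**2))
def cans(n,W,p,box=(.38,.70,-.36,-.08),zmin=.03,zmax=.06):
    m=(W[...,2]>zmin)&(W[...,2]<zmax)&(W[...,0]>box[0])&(W[...,0]<box[1])&(W[...,1]>box[2])&(W[...,1]<box[3])
    L,k=ndimage.label(m); out=[]
    for i in range(1,k+1):
        M=L==i
        if M.sum()<200: continue
        hsv=cv2.cvtColor(p,cv2.COLOR_BGR2HSV)[M]
        out.append((fitcyl(W[M]),M.sum(),np.median(hsv[:,1])))
    return out
E
python3 - <<'E'
from h import *
np.set_printoptions(precision=4,suppress=True)
for n in("top","scene"):
    p=cv2.imread(f"pics/{n}0.png"); W=cloud(n,np.load(f"pics/{n}0.npy"))
    for (q,l,e),k,s in cans(n,W,p): print(n,q,round(l,4),round(e,5),k,s)
    m=(W[...,2]>.015)&(W[...,2]<.032)&(W[...,0]>.3)&(W[...,0]<.62)&(W[...,1]>0)&(W[...,1]<.2)
    L,k=ndimage.label(m); sz=ndimage.sum(m,L,range(1,k+1)); M=L==1+np.argmax(sz)
    M=M&(abs(W[...,2]-.024)<.003)
    print('rack top',cv2.minAreaRect((W[M][:,:2]*1000).astype(np.float32)),np.median(W[M][:,2]))
    m=(W[...,2]>.036)&(W[...,2]<.05)&(W[...,0]>.3)&(W[...,0]<.62)&(W[...,1]>0)&(W[...,1]<.2)
    L,k=ndimage.label(m)
    for i in range(1,k+1):
        if (L==i).sum()>8: print(' peg',(W[L==i]).mean(0),(L==i).sum())
    for nm,z0,z1,b in(("timer",.035,.045,(.36,.52,.2,.4)),("key",.072,.095,(.36,.52,.2,.4)),("pedal base",.005,.011,(.5,.72,.18,.38)),("tread",.025,.055,(.5,.72,.18,.38))):
        m=(W[...,2]>z0)&(W[...,2]<z1)&(W[...,0]>b[0])&(W[...,0]<b[1])&(W[...,1]>b[2])&(W[...,1]<b[3])
        Q=W[m]
        if len(Q)>5: print(nm,len(Q),cv2.minAreaRect((Q[:,:2]*1000).astype(np.float32)),Q[:,2].min(),Q[:,2].max())
E
```

```text
top [ 0.6127 -0.2849  0.0265 -4.2501] 0.0552 0.00092 725 8.0
top [ 0.6179 -0.1537  0.0264  6.6521] 0.0549 0.00079 705 8.0
top [ 0.5331 -0.1587  0.0264 -1.0996] 0.0546 0.00082 750 8.0
top [  0.4648  -0.2836   0.0265 -10.8932] 0.0547 0.00085 788 8.0
top [ 0.4622 -0.1642  0.0263 -4.1986] 0.0547 0.0008 776 8.0
rack top ((475.0697326660156, 108.4627456665039), (229.6112823486328, 109.85455322265625), 8.583685874938965) 0.02389713025933804
 peg [0.5473 0.1071 0.0421] 45
 peg [0.5439 0.1304 0.042 ] 44
 peg [0.5001 0.1004 0.0421] 42
 peg [0.4967 0.1235 0.0422] 45
 peg [0.4528 0.0928 0.0421] 49
 peg [0.4493 0.1168 0.0421] 48
 peg [0.4055 0.0857 0.0425] 51
 peg [0.4021 0.1091 0.0419] 48
timer 2151 ((435.6911315917969, 292.9383239746094), (84.05716705322266, 84.8178939819336), 4.123482704162598) 0.03506642530738924 0.044693272446333365
key 188 ((435.34246826171875, 293.0321044921875), (9.079052925109863, 45.6161994934082), 77.4065933227539) 0.07211060332778396 0.08603343664683305
pedal base 953 ((630.046875, 303.9527282714844), (137.4979705810547, 142.6531219482422), 77.81888580322266) 0.005012
[... 793 characters left out ...]
] 25
 peg [0.5436 0.13   0.0427] 28
 peg [0.5003 0.098  0.0431] 25
 peg [0.5473 0.1056 0.0434] 28
timer 644 ((434.9213562011719, 290.9003601074219), (84.4967269897461, 85.16199493408203), 5.531761169433594) 0.035092710933334104 0.04493021469313385
key 93 ((433.8867492675781, 293.11846923828125), (11.546795845031738, 47.15143585205078), 77.97887420654297) 0.0720537463767651 0.08518959553150496
pedal base 517 ((593.6925659179688, 285.065673828125), (199.86444091796875, 166.94520568847656), 6.902665615081787) 0.00504395100196009 0.010968629651256334
tread 898 ((630.1622924804688, 288.14013671875), (110.3316421508789, 82.2503433227539), 1.6586034297943115) 0.02501324951525319 0.05393395347876584
```

```bash
cat >> h.py <<'E'
def go(x,y,z,yaw,say=''):
    s=r.get_state(); R0=R(s['eef_rot']); d=R0.T@(np.array([x,y,z])-s['tool_pos'])/.03
    Rt=R([-90,0,yaw]); rv=np.degrees(Ro.from_matrix(R0.T@Rt).as_rotvec())/8
    dist=np.linalg.norm(d)*30; ang=np.linalg.norm(rv)*8
    print(say,[round(float(v),2) for v in np.r_[d,rv]],'mm %.0f deg %.0f rows>=%.1f'%(dist,ang,max(dist/50,ang/8.59)))
def st():
    s=r.get_state(); print('t%.1f'%s['clock'],np.round(s['tool_pos'],4),np.round(s['eef_rot'],2),'w%.3f'%s['width'],'F',np.round(s['wrist_force'],1),'q',np.round(s['joints'],0))
E
python3 - <<'E'
from h import *
st(); go(.6178,-.1532,.20,-83.5)
E
```

```text
t0.1 [0.1557 0.6048 0.2305] [-90.09  -0.   -14.43] w1.000 F [ 0.1 -0.1  1.6] q [-70.  29. -14.  86.   7.  66.  -9.]
 [21.21, 1.05, -20.63, 0.01, 8.63, 0.01] mm 888 deg 69 rows>=17.8
```

apply_moves --pt "0.5 0 -0.5 0 0.2 0" --pt "1.5 0 -1.5 0 0.6 0" --pt "2.8 0 -2.8 0 1.2 0" --pt "4.1 0 -4 0 1.7 0" --pt "5.3 0 -5.2 0 2.2 0" --pt "6.5 0 -6.3 0 2.7 0" --pt "7.7 0 -7.5 0 3.2 0" --pt "8.9 0 -8.6 0 3.7 0" --pt "10.1 0 -9.8 0 4.2 0" --pt "11.3 0 -11 0 4.7 0" --pt "12.3 0 -12 0 5.1 0" --pt "13 0 -12.6 0 5.4 0" --claw 0.8 --newtons 50

```text
clock: 1.3
tool_pos: [0.4404, 0.1375, 0.2312]
eef_rot: [-90.1, -0.1, -58.0]
wrist_force: [1.1, 0.8, -0.1]
width: 0.899
```

Run:
```python
from h import *
st(); go(.6178,-.1532,.18,-83.5)
```

```text
t1.3 [0.4404 0.1375 0.2312] [-90.09  -0.14 -57.99] w0.899 F [ 1.1  0.8 -0.1] q [-25.  15.   6. 110.  -2.  56.  14.]
 [11.35, 1.73, -0.12, 0.01, 3.19, 0.02] mm 344 deg 26 rows>=6.9
```

apply_moves --pt "0.8 0.1 0 0 0.3 0" --pt "2.4 0.3 0 0 0.7 0" --pt "4 0.6 0 0 1.2 0" --pt "5.6 0.8 -0.1 0 1.6 0" --pt "7.2 1.1 -0.1 0 2 0" --pt "8.8 1.3 -0.1 0 2.5 0" --pt "10.2 1.6 -0.1 0 2.9 0" --pt "11.1 1.7 -0.1 0 3.2 0" --pt "11.35 1.73 -0.1 0 3.2 0" --pt "11.35 1.73 -0.1 0 3.2 0" --claw 0.6

```text
clock: 2.3
tool_pos: [0.6181, -0.1539, 0.1792]
eef_rot: [-90.1, -0.2, -83.6]
wrist_force: [-0.7, -0.4, -0.8]
width: 0.801
```

Run:
```python
from h import *
st(); p,W=snap("scene","1")
for (q,l,e),k,s in cans("scene",W,p): print(np.round(q,4),round(l,4),k)
go(.6178,-.1532,.012,-83.5)
```

```text
t2.3 [ 0.6181 -0.1539  0.1792] [-90.1   -0.16 -83.64] w0.801 F [-0.7 -0.4 -0.8] q [ 3. 33. 15. 89. -9. 60. 27.]
[ 0.4624 -0.1637  0.0269 -4.2835] 0.0553 642
[ 0.5331 -0.1578  0.0271 -0.2799] 0.0551 670
[ 0.6176 -0.1525  0.0272  6.9112] 0.055 723
[  0.4649  -0.2832   0.0267 -10.6741] 0.0557 804
[ 0.6128 -0.2841  0.0269 -3.345 ] 0.0551 955
 [0.02, 5.58, 0.0, 0.01, -0.01, 0.01] mm 168 deg 0 rows>=3.4
```

View pics/scene1.png

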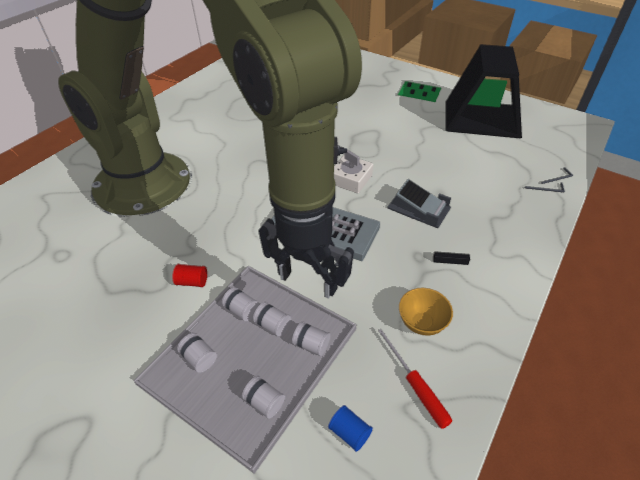

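The gripper is above the far canister near (312,338), jaws along its axis. Descending.

apply_moves --pt "0 1 0 0 0 0" --pt "0 2.2 0 0 0 0" --pt "0 3.4 0 0 0 0" --pt "0 4.4 0 0 0 0" --pt "0 5 0 0 0 0" --pt "0 5.4 0 0 0 0" --pt "0 5.55 0 0 0 0" --pt "0 5.55 0 0 0 0"

```text
clock: 3.15
tool_pos: [0.6178, -0.1519, 0.0133]
eef_rot: [-90.1, -0.1, -83.5]
wrist_force: [0.7, -0.2, -0.5]
width: 0.802
```

apply_moves --pt "0 0 0 0 0 0" --pt "0 0 0 0 0 0" --pt "0 0 0 0 0 0" --pt "0 0 0 0 0 0" --pt "0 0 0 0 0 0" --pt "0 0 0 0 0 0" --pt "0 0 0 0 0 0" --claw -0.4 --newtons 50

```text
clock: 3.85
tool_pos: [0.6185, -0.1518, 0.0146]
eef_rot: [-90.0, -0.1, -83.5]
wrist_force: [-1.7, 1.7, 7.0]
width: 0.648
```

```bash
cat >> h.py <<'E'
C=np.array([.4746,.1080]); YR=8.55
u=np.array([np.cos(np.radians(YR)),np.sin(np.radians(YR))])
def slot(k):
    o,z={'a1':(-.048,.049),'a2':(0,.049),'a3':(.048,.049),'b1':(-.024,.0859),'b2':(.024,.0859)}[k]
    return np.r_[C+u*o,z]
E
python3 - <<'E'
from h import *
st(); s=r.get_state()['tool_pos']; p=snap("scene","2")
for k in('a1','a2','a3'): print(k,slot(k))
go(s[0],s[1],.19,-83.5,'up')
E
```

```text
t3.9 [ 0.6185 -0.1518  0.0146] [-89.97  -0.1  -83.48] w0.648 F [-1.7  1.7  7. ] q [  4.  44.  12.  98. -13.  40.  30.]
a1 [0.42713345 0.10086372 0.049     ]
a2 [0.4746 0.108  0.049 ]
a3 [0.52206655 0.11513628 0.049     ]
up [0.01, -5.84, 0.0, -0.0, 0.0, 0.01] mm 175 deg 0 rows>=3.5
```

View pics/scene2.png

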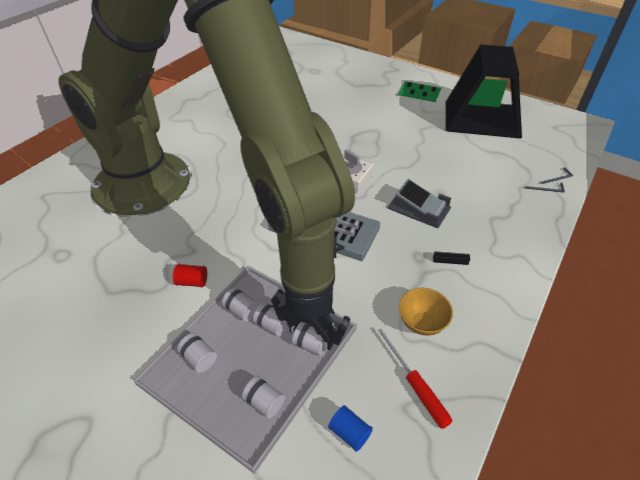

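apply_moves --pt "0 -0.1 0 0 0 0" --pt "0 -0.5 0 0 0 0" --pt "0 -1.4 0 0 0 0" --pt "0 -2.5 0 0 0 0" --pt "0 -3.6 0 0 0 0" --pt "0 -4.6 0 0 0 0" --pt "0 -5.3 0 0 0 0" --pt "0 -5.6 0 0 0 0" --pt "0 -5.6 0 0 0 0"

```text
clock: 4.8
tool_pos: [0.6188, -0.1518, 0.1842]
eef_rot: [-89.8, -0.1, -83.5]
wrist_force: [-0.2, -0.4, -1.6]
width: 0.645
```

Run:
```python
from h import *
st(); 
x=slot('a3'); go(x[0],x[1],.14,YR,'a3')
```

```text
t4.8 [ 0.6188 -0.1518  0.1842] [-89.83  -0.15 -83.49] w0.645 F [-0.2 -0.4 -1.6] q [ 2. 33. 15. 88. -9. 60. 27.]
a3 [-9.21, 1.44, -2.2, -0.0, -11.5, 0.03] mm 287 deg 92 rows>=10.7
```

apply_moves --pt "-0.4 0 -0.1 0 -0.5 0" --pt "-1.2 0.1 -0.3 0 -1.5 0" --pt "-2 0.3 -0.5 0 -2.5 0" --pt "-2.8 0.4 -0.7 0 -3.5 0" --pt "-3.6 0.5 -0.8 0 -4.5 0" --pt "-4.4 0.7 -1 0 -5.5 0" --pt "-5.2 0.8 -1.2 0 -6.5 0" --pt "-6 0.9 -1.4 0 -7.5 0" --pt "-6.8 1.0 -1.6 0 -8.5 0" --pt "-7.6 1.2 -1.8 0 -9.5 0" --pt "-8.4 1.3 -2 0 -10.5 0" --pt "-9 1.4 -2.2 0 -11.3 0"

```text
clock: 6.0
tool_pos: [0.5212, 0.1104, 0.1398]
eef_rot: [-90.1, -0.0, 7.3]
wrist_force: [0.2, -0.4, -1.4]
width: 0.653
```

Run:
```python
from h import *
st(); 
x=slot('a3'); go(x[0],x[1],.11,YR,'a3');go(x[0],x[1],.037,YR,'a3')
```

```text
t6.0 [0.5212 0.1104 0.1398] [-9.011e+01 -2.000e-02  7.310e+00] w0.653 F [ 0.2 -0.4 -1.4] q [ -8.  26. -10. 107.   6.  47.  76.]
a3 [0.05, 0.99, 0.15, 0.01, -0.15, 0.0] mm 30 deg 1 rows>=0.6
a3 [0.05, 3.43, 0.16, 0.01, -0.15, 0.0] mm 103 deg 1 rows>=2.1
```

apply_moves --pt "0.05 0.4 0.15 0 -0.15 0" --pt "0.05 1 0.15 0 -0.15 0" --pt "0.05 1.4 0.15 0 -0.15 0" --pt "0.05 1.4 0.15 0 -0.15 0"

```text
clock: 6.4
tool_pos: [0.5209, 0.1137, 0.0952]
eef_rot: [-90.2, 0.3, 8.4]
wrist_force: [-0.7, -0.3, -1.0]
width: 0.649
```

Run:
```python
from h import *
st(); p,W=snap("scene","3"); cv2.imwrite("pics/crop3.png",cv2.resize(p[100:360,180:480],None,fx=2,fy=2))
x=slot('a3'); go(x[0],x[1],.037,YR,'a3')
b=(x[0]-.06,x[0]+.06,x[1]-.06,x[1]+.06)
p,W=snap("top","3"); cv2.imwrite("pics/cropt3.png",cv2.resize(p[200:400,140:440],None,fx=2,fy=2))
```

```text
t6.4 [0.5209 0.1137 0.0952] [-90.16   0.25   8.38] w0.649 F [-0.7 -0.3 -1. ] q [ -8.  30. -10. 110.   8.  41.  76.]
a3 [0.03, 1.98, 0.04, 0.02, -0.02, -0.02] mm 59 deg 0 rows>=1.2
```

View pics/crop3.png

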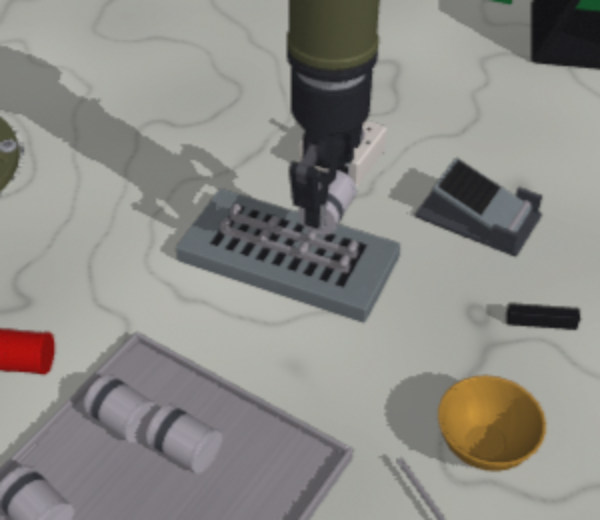

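View pics/cropt3.png

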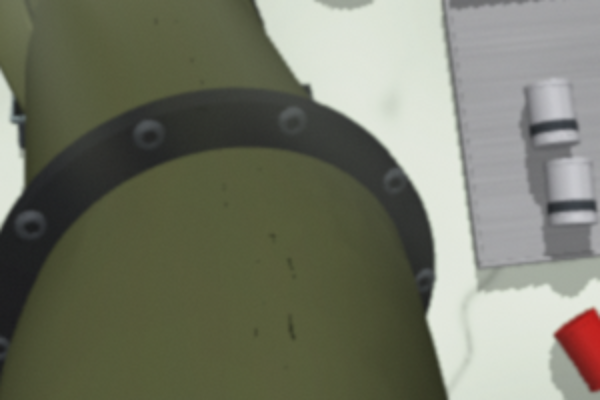

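Canister held level above the rack's far notch. Lowering.

apply_moves --pt "0.03 0.4 0.04 0 0 0" --pt "0.03 0.9 0.04 0 0 0" --pt "0.03 1.3 0.04 0 0 0" --pt "0.03 1.6 0.04 0 0 0" --pt "0.03 1.75 0.04 0 0 0" --pt "0.03 1.9 0.04 0 0 0" --pt "0.03 1.95 0.04 0 0 0" --pt "0.03 1.95 0.04 0 0 0"

```text
clock: 7.3
tool_pos: [0.5228, 0.1155, 0.0387]
eef_rot: [-90.1, 0.1, 8.4]
wrist_force: [0.2, 0.6, -1.3]
width: 0.645
```

Run:
```python
from h import *
st()
```

```text
t7.3 [0.5228 0.1155 0.0387] [-9.013e+01  5.000e-02  8.420e+00] w0.645 F [ 0.2  0.6 -1.3] q [ -9.  35.  -9. 113.   9.  33.  74.]
```

Not in contact yet; ease down more.

apply_moves --pt "-0.02 0.05 0 0 0 0" --pt "-0.02 0.1 0 0 0 0" --pt "-0.02 0.15 0 0 0 0" --pt "-0.02 0.15 0 0 0 0"

```text
clock: 7.7
tool_pos: [0.522, 0.1154, 0.0359]
eef_rot: [-90.1, 0.0, 8.4]
wrist_force: [-6.1, -1.1, 18.1]
width: 0.64
```

apply_moves --pt "0 -0.02 0 0 0 0" --pt "0 -0.04 0 0 0 0" --pt "0 -0.04 0 0 0 0"

```text
clock: 8.0
tool_pos: [0.5222, 0.1155, 0.0371]
eef_rot: [-90.1, -0.0, 8.4]
wrist_force: [-0.7, -0.8, -0.5]
width: 0.65
```

apply_moves --pt "0 0 0 0 0 0" --pt "0 0 0 0 0 0" --pt "0 0 0 0 0 0" --pt "0 -0.2 0 0 0 0" --pt "0 -0.7 0 0 0 0" --pt "0 -1.5 0 0 0 0" --pt "0 -2.6 0 0 0 0" --pt "0 -3.8 0 0 0 0" --pt "0 -4.6 0 0 0 0" --pt "0 -5 0 0 0 0" --pt "0 -5 0 0 0 0" --claw 0.6

```text
clock: 9.1
tool_pos: [0.5229, 0.116, 0.1887]
eef_rot: [-90.1, -0.2, 8.4]
wrist_force: [-0.6, 0.2, -1.0]
width: 0.801
```

Run:
```python
from h import *
st(); p,W=snap("scene","4"); cv2.imwrite("pics/crop4.png",cv2.resize(p[100:360,180:480],None,fx=2,fy=2))
for (q,l,e),k,s in cans("scene",W,p): print(np.round(q,4),round(l,4),k)
for (q,l,e),k,s in cans("scene",W,p,(.38,.58,.04,.18),.05,.08): print('rack',np.round(q,4),round(l,4),k)
print(slot('a3'))
```

```text
t9.1 [0.5229 0.116  0.1887] [-90.14  -0.19   8.41] w0.801 F [-0.6  0.2 -1. ] q [ -7.  23. -11. 103.   6.  54.  77.]
[ 0.4624 -0.1636  0.027  -4.083 ] 0.0551 645
[ 0.5329 -0.148   0.0271  1.6696] 0.0552 662
[ 0.5588 -0.193   0.0271  6.783 ] 0.0548 745
[  0.4648  -0.2832   0.0267 -10.6688] 0.0555 809
rack [ 5.21100e-01  1.13500e-01  4.88000e-02 -8.08214e+01] 0.0564 467
[0.52206655 0.11513628 0.049     ]
```

View pics/crop4.png

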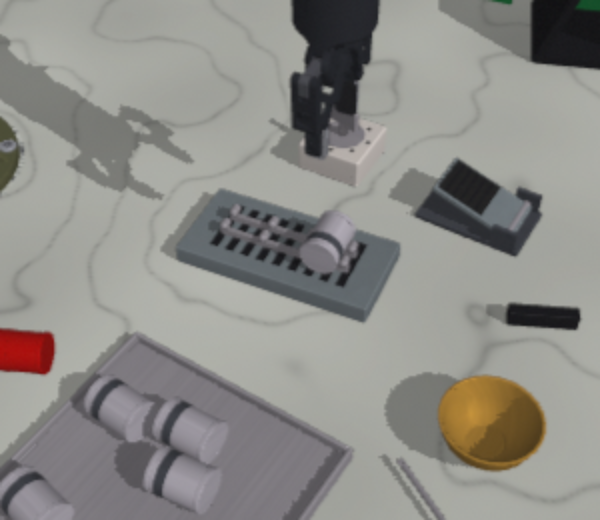

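Scene view: a3 is seated (crop (328,245)). One tray canister has been knocked to (0.559,-0.193), beside another. Taking that one next.

Run:
```python
from h import *
p,W=snap("scene","5")
for (q,l,e),k,s in cans("scene",W,p): print(np.round(q,4),round(l,4),k)
go(.5588,-.1935,.14,-83.2)
```

```text
[ 0.4621 -0.1636  0.0268 -4.165 ] 0.0555 642
[ 0.5328 -0.1479  0.0271  1.6601] 0.0551 667
[ 0.5584 -0.1932  0.027   7.0119] 0.0554 740
[  0.4649  -0.2832   0.0266 -10.7013] 0.0554 808
 [-0.28, 1.57, -10.37, 0.02, 11.45, 0.01] mm 315 deg 92 rows>=10.7
```

apply_moves --pt "0 0 -0.5 0 0.6 0" --pt "0 0 -1.5 0 1.6 0" --pt "-0.1 0 -2.5 0 2.6 0" --pt "-0.1 0 -3.5 0 3.7 0" --pt "-0.1 0.2 -4.5 0 4.7 0" --pt "-0.1 0.4 -5.4 0 5.7 0" --pt "-0.2 0.6 -6.3 0 6.8 0" --pt "-0.2 0.8 -7.2 0 7.8 0" --pt "-0.2 1 -8.1 0 8.9 0" --pt "-0.3 1.2 -9 0 9.9 0" --pt "-0.3 1.4 -9.9 0 10.9 0" --pt "-0.28 1.57 -10.37 0 11.45 0"

```text
clock: 10.4
tool_pos: [0.5574, -0.1962, 0.1377]
eef_rot: [-90.3, -0.2, -83.6]
wrist_force: [0.1, 0.4, -0.6]
width: 0.8
```

Run:
```python
from h import *
st();go(.5588,-.1935,.014,-83.0)
```

```text
t10.4 [ 0.5574 -0.1962  0.1377] [-90.27  -0.21 -83.64] w0.800 F [ 0.1  0.4 -0.6] q [  7.  32.  15.  99. -10.  51.  33.]
 [-0.1, 4.12, 0.07, 0.03, -0.08, 0.03] mm 124 deg 1 rows>=2.5
```

apply_moves --pt "-0.1 0.3 0.06 0 -0.08 0" --pt "-0.1 0.8 0.06 0 -0.08 0" --pt "-0.1 1.7 0.06 0 -0.08 0" --pt "-0.1 2.7 0.06 0 -0.08 0" --pt "-0.1 3.4 0.06 0 -0.08 0" --pt "-0.1 3.9 0.06 0 -0.08 0" --pt "-0.1 4.1 0.06 0 -0.08 0" --pt "-0.1 4.1 0.06 0 -0.08 0" --pt "-0.1 4.1 0.06 0 -0.08 0"

```text
clock: 11.3
tool_pos: [0.5585, -0.1931, 0.0148]
eef_rot: [-90.3, -0.2, -82.9]
wrist_force: [0.4, -0.4, 0.8]
width: 0.799
```

apply_moves --pt "0 0 0 0 0 0" --pt "0 0 0 0 0 0" --pt "0 0 0 0 0 0" --pt "0 0 0 0 0 0" --pt "0 0 0 0 0 0" --pt "0 0 0 0 0 0" --claw -0.4

```text
clock: 11.9
tool_pos: [0.559, -0.1931, 0.0157]
eef_rot: [-90.2, -0.2, -82.9]
wrist_force: [-1.6, 1.2, 6.3]
width: 0.647
```

apply_moves --pt "0 -0.1 0 0 0 0" --pt "0 -0.5 0 0 0 0" --pt "0 -1.4 0 0 0 0" --pt "0 -2.5 0 0 0 0" --pt "0 -3.3 0 0 0 0" --pt "0 -4 0 0 0 0" --pt "0 -4.3 0 0 0 0" --pt "0 -4.3 0 0 0 0"

```text
clock: 12.7
tool_pos: [0.5599, -0.1928, 0.1462]
eef_rot: [-90.1, -0.3, -82.9]
wrist_force: [0.1, -0.3, -1.1]
width: 0.644
```

Run:
```python
from h import *
st(); 
x=slot('a2'); go(x[0],x[1],.14,YR,'a2')
p,W=snap("scene","6")
for (q,l,e),k,s in cans("scene",W,p): print(np.round(q,4),round(l,4),k)
```

```text
t12.7 [ 0.5599 -0.1928  0.1462] [-90.05  -0.27 -82.92] w0.644 F [ 0.1 -0.3 -1.1] q [ 7. 31. 15. 98. -9. 52. 33.]
a2 [-10.3, 0.16, -1.59, 0.03, -11.43, 0.02] mm 313 deg 91 rows>=10.6
[ 0.4621 -0.1633  0.0272 -3.1628] 0.0556 487
[ 0.5331 -0.148   0.0267  1.583 ] 0.0551 396
[  0.4648  -0.2833   0.0268 -10.5872] 0.0552 801
```

View pics/scene6.png

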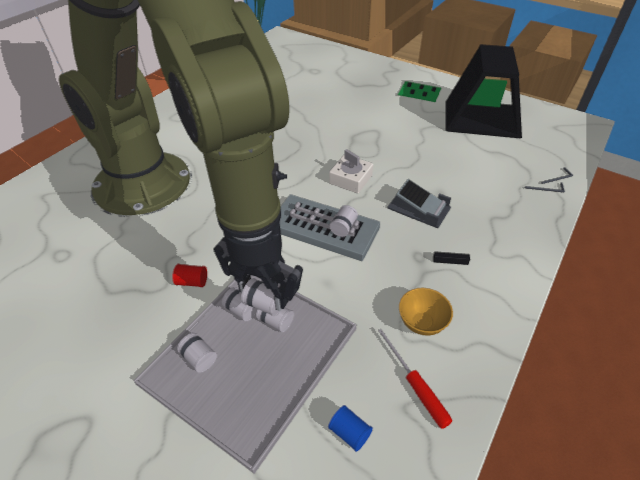

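Held at (258,293), the other three are still in the tray. Moving to a2.

apply_moves --pt "-0.4 0 -0.1 0 -0.5 0" --pt "-1.3 0 -0.2 0 -1.5 0" --pt "-2.2 0 -0.4 0 -2.5 0" --pt "-3.1 0 -0.5 0 -3.5 0" --pt "-4 0 -0.6 0 -4.5 0" --pt "-4.9 0 -0.8 0 -5.5 0" --pt "-5.8 0 -0.9 0 -6.5 0" --pt "-6.8 0 -1.1 0 -7.5 0" --pt "-7.7 0 -1.2 0 -8.5 0" --pt "-8.6 0.1 -1.4 0 -9.5 0" --pt "-9.5 0.1 -1.5 0 -10.5 0" --pt "-10.2 0.16 -1.6 0 -11.3 0"

```text
clock: 13.95
tool_pos: [0.4726, 0.1068, 0.1379]
eef_rot: [-90.2, 0.3, 7.9]
wrist_force: [0.7, -0.2, -1.4]
width: 0.647
```

Run:
```python
from h import *
st(); 
x=slot('a2'); go(x[0],x[1],.05,YR,'a2')
```

```text
t13.9 [0.4726 0.1068 0.1379] [-90.18   0.29   7.88] w0.647 F [ 0.7 -0.2 -1.4] q [ -8.  23. -11. 114.   7.  44.  75.]
a2 [0.09, 2.93, 0.04, 0.02, -0.08, -0.04] mm 88 deg 1 rows>=1.8
```

apply_moves --pt "0.05 0.3 0 0 -0.08 0" --pt "0.05 0.9 0 0 -0.08 0" --pt "0.05 1.6 0 0 -0.08 0" --pt "0.05 2.2 0 0 -0.08 0" --pt "0.05 2.6 0 0 -0.08 0" --pt "0.05 2.9 0 0 -0.08 0" --pt "0.05 2.9 0 0 -0.08 0" --pt "0.05 2.9 0 0 -0.08 0"

```text
clock: 14.75
tool_pos: [0.4736, 0.1064, 0.0506]
eef_rot: [-90.2, 0.3, 8.5]
wrist_force: [0.7, 0.5, -1.6]
width: 0.645
```

Run:
```python
from h import *
st(); 
x=slot('a2'); go(x[0],x[1],.038,YR,'a2')
```

```text
t14.8 [0.4736 0.1064 0.0506] [-90.19   0.34   8.49] w0.645 F [ 0.7  0.5 -1.6] q [ -9.  31.  -9. 119.  10.  31.  73.]
a2 [0.05, 0.42, 0.05, 0.02, -0.01, -0.04] mm 13 deg 0 rows>=0.3
```

apply_moves --pt "0.04 0.15 0.04 0 0 0" --pt "0.04 0.27 0.04 0 0 0" --pt "0.04 0.36 0.04 0 0 0" --pt "0.04 0.4 0.04 0 0 0" --pt "0.04 0.42 0.04 0 0 0" --pt "0.04 0.42 0.04 0 0 0"

```text
clock: 15.35
tool_pos: [0.4749, 0.1078, 0.0382]
eef_rot: [-90.2, 0.3, 8.5]
wrist_force: [1.3, 0.9, -1.2]
width: 0.647
```

apply_moves --pt "0 0.03 0 0 0 0" --pt "0 0.04 0 0 0 0" --pt "0 0.04 0 0 0 0"

```text
clock: 15.65
tool_pos: [0.4751, 0.1078, 0.0374]
eef_rot: [-90.2, 0.2, 8.5]
wrist_force: [-0.6, -0.0, 4.8]
width: 0.645
```

apply_moves --pt "0 0 0 0 0 0" --pt "0 0 0 0 0 0" --pt "0 0 0 0 0 0" --pt "0 -0.2 0 0 0 0" --pt "0 -0.7 0 0 0 0" --pt "0 -1.5 0 0 0 0" --pt "0 -2.6 0 0 0 0" --pt "0 -3.4 0 0 0 0" --pt "0 -4 0 0 0 0" --pt "0 -4 0 0 0 0" --claw 0.6

```text
clock: 16.65
tool_pos: [0.4769, 0.1087, 0.1601]
eef_rot: [-90.2, -0.0, 8.5]
wrist_force: [0.3, 1.4, -0.3]
width: 0.802
```

Run:
```python
from h import *
st(); p,W=snap("scene","7"); cv2.imwrite("pics/crop7.png",cv2.resize(p[100:360,180:480],None,fx=2,fy=2))
for (q,l,e),k,s in cans("scene",W,p): print(np.round(q,4),round(l,4),k)
for (q,l,e),k,s in cans("scene",W,p,(.38,.58,.04,.18),.055,.08): print('rack',np.round(q,4),round(l,4),k)
print(slot('a2'))
go(.4649,-.2836,.14,-90-10.6,'E')
```

```text
t16.6 [0.4769 0.1087 0.1601] [-9.016e+01 -2.000e-02  8.480e+00] w0.802 F [ 0.3  1.4 -0.3] q [ -7.  22. -12. 112.   6.  47.  76.]
[ 0.4622 -0.1634  0.0269 -3.7741] 0.0553 640
[ 0.533  -0.148   0.0269  1.1383] 0.055 672
[  0.4647  -0.2832   0.0267 -10.9329] 0.0554 805
rack [ 4.73800e-01  1.06400e-01  4.90000e-02 -8.10056e+01] 0.0564 403
rack [ 5.21000e-01  1.13500e-01  4.88000e-02 -8.15605e+01] 0.0564 413
[0.4746 0.108  0.049 ]
E [-2.3, 0.66, -12.87, 0.02, 13.63, 0.01] mm 393 deg 109 rows>=12.7
```

View pics/crop7.png

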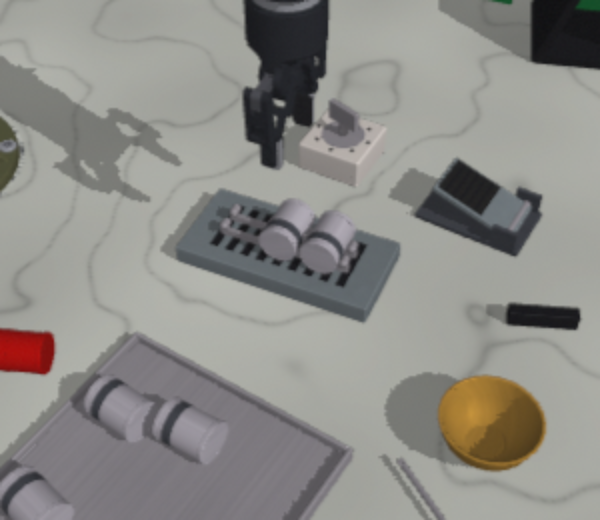

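a2 and a3 are both seated (crop (287,232), (328,245)). Next is canister E at (0.465,-0.283).

apply_moves --pt "-0.1 0 -0.5 0 0.5 0" --pt "-0.3 0 -1.4 0 1.5 0" --pt "-0.4 0 -2.3 0 2.5 0" --pt "-0.6 0 -3.3 0 3.5 0" --pt "-0.8 0 -4.2 0 4.5 0" --pt "-0.9 0 -5.2 0 5.5 0" --pt "-1.1 0 -6.1 0 6.5 0" --pt "-1.3 0 -7.1 0 7.5 0" --pt "-1.4 0.1 -8 0 8.5 0" --pt "-1.6 0.2 -9 0 9.5 0" --pt "-1.8 0.3 -9.9 0 10.5 0" --pt "-1.9 0.4 -10.8 0 11.5 0"

```text
clock: 17.9
tool_pos: [0.4655, -0.2226, 0.1466]
eef_rot: [-90.2, -0.2, -84.1]
wrist_force: [0.4, 0.1, -0.0]
width: 0.801
```

Run:
```python
from h import *
st()
go(.4648,-.2836,.08,-90-10.8,'E')
```

```text
t17.9 [ 0.4655 -0.2226  0.1466] [-90.23  -0.16 -84.13] w0.801 F [ 0.4  0.1 -0. ] q [ 12.  25.  15. 109.  -9.  47.  38.]
E [2.01, 2.23, -0.22, 0.03, 2.08, 0.02] mm 90 deg 17 rows>=1.9
```

apply_moves --pt "0.5 0.1 -0.05 0 0.5 0" --pt "1.1 0.4 -0.1 0 1.1 0" --pt "1.6 1 -0.2 0 1.6 0" --pt "1.9 1.6 -0.22 0 1.9 0" --pt "2.01 2.1 -0.22 0 2.08 0" --pt "2.01 2.23 -0.22 0 2.08 0" --pt "2.01 2.23 -0.22 0 2.08 0"

```text
clock: 18.6
tool_pos: [0.4634, -0.2835, 0.0789]
eef_rot: [-90.3, -0.2, -100.9]
wrist_force: [0.8, 0.3, 0.7]
width: 0.796
```

Run:
```python
from h import *
st()
go(.4648,-.2836,.0145,-90-10.8,'E')
```

```text
t18.6 [ 0.4634 -0.2835  0.0789] [ -90.34   -0.2  -100.86] w0.796 F [0.8 0.3 0.7] q [ 17.  33.  18. 109. -15.  40.  33.]
E [-0.01, 2.14, 0.06, 0.04, -0.01, 0.02] mm 64 deg 0 rows>=1.3
```

apply_moves --pt "0 0.4 0.04 0 0 0" --pt "0 1 0.04 0 0 0" --pt "0 1.6 0.04 0 0 0" --pt "0 2 0.04 0 0 0" --pt "0 2.14 0.04 0 0 0" --pt "0 2.14 0.04 0 0 0" --pt "0 2.14 0.04 0 0 0"

```text
clock: 19.3
tool_pos: [0.4646, -0.2842, 0.0152]
eef_rot: [-90.3, -0.2, -100.9]
wrist_force: [-0.3, -0.5, 0.6]
width: 0.798
```

apply_moves --pt "0 0 0 0 0 0" --pt "0 0 0 0 0 0" --pt "0 0 0 0 0 0" --pt "0 0 0 0 0 0" --pt "0 0 0 0 0 0" --pt "0 0 0 0 0 0" --claw -0.4

```text
clock: 19.9
tool_pos: [0.4649, -0.2846, 0.016]
eef_rot: [-90.2, -0.2, -100.9]
wrist_force: [-1.1, 0.8, 7.5]
width: 0.65
```

apply_moves --pt "0 -0.1 0 0 0 0" --pt "0 -0.5 0 0 0 0" --pt "0 -1.4 0 0 0 0" --pt "0 -2.5 0 0 0 0" --pt "0 -3.3 0 0 0 0" --pt "0 -4 0 0 0 0" --pt "0 -4.3 0 0 0 0" --pt "0 -4.3 0 0 0 0"

```text
clock: 20.7
tool_pos: [0.466, -0.2844, 0.1464]
eef_rot: [-90.1, -0.3, -100.9]
wrist_force: [0.5, 0.2, -1.0]
width: 0.648
```

Run:
```python
from h import *
st(); 
x=slot('a1'); go(x[0],x[1],.14,YR,'a1')
p,W=snap("scene","8")
for (q,l,e),k,s in cans("scene",W,p): print(np.round(q,4),round(l,4),k)
```

```text
t20.7 [ 0.466  -0.2844  0.1464] [ -90.07   -0.28 -100.86] w0.648 F [ 0.5  0.2 -1. ] q [ 15.  28.  20. 105. -12.  49.  30.]
a1 [-12.37, 0.16, -3.69, 0.04, -13.68, 0.01] mm 387 deg 109 rows>=12.7
[ 0.4622 -0.1635  0.0269 -3.4624] 0.0558 634
[ 0.5327 -0.148   0.027   0.9929] 0.0555 670
```

apply_moves --pt "-0.5 0 -0.1 0 -0.5 0" --pt "-1.4 0 -0.4 0 -1.5 0" --pt "-2.3 0 -0.7 0 -2.5 0" --pt "-3.2 0 -0.9 0 -3.5 0" --pt "-4.1 0 -1.2 0 -4.5 0" --pt "-5 0 -1.5 0 -5.5 0" --pt "-5.9 0 -1.8 0 -6.5 0" --pt "-6.8 0 -2 0 -7.5 0" --pt "-7.7 0 -2.3 0 -8.5 0" --pt "-8.6 0 -2.6 0 -9.5 0" --pt "-9.5 0 -2.8 0 -10.5 0" --pt "-10.3 0 -3.1 0 -11.4 0"

```text
clock: 21.95
tool_pos: [0.4317, 0.0384, 0.1431]
eef_rot: [-90.2, 0.3, -9.3]
wrist_force: [0.5, 0.9, -1.5]
width: 0.651
```

Run:
```python
from h import *
st(); 
x=slot('a1'); go(x[0],x[1],.09,YR,'a1')
```

```text
t21.9 [0.4317 0.0384 0.1431] [-90.24   0.29  -9.31] w0.651 F [ 0.5  0.9 -1.5] q [ -3.  19.  -7. 120.   3.  41.  68.]
a1 [-0.48, 1.76, 2.04, 0.02, -2.23, -0.04] mm 82 deg 18 rows>=2.1
```

apply_moves --pt "-0.1 0 0.6 0 -0.6 0" --pt "-0.25 0.1 1.2 0 -1.3 0" --pt "-0.4 0.3 1.8 0 -1.9 0" --pt "-0.48 0.7 2.04 0 -2.2 0" --pt "-0.48 1.2 2.04 0 -2.23 0" --pt "-0.48 1.6 2.04 0 -2.23 0" --pt "-0.48 1.76 2.04 0 -2.23 0" --pt "-0.48 1.76 2.04 0 -2.23 0"

```text
clock: 22.75
tool_pos: [0.4263, 0.1009, 0.089]
eef_rot: [-90.1, 0.5, 8.6]
wrist_force: [0.8, -0.7, -2.1]
width: 0.649
```

Run:
```python
from h import *
st(); 
x=slot('a1'); go(x[0],x[1],.039,YR,'a1')
```

```text
t22.8 [0.4263 0.1009 0.089 ] [-90.14   0.5    8.56] w0.649 F [ 0.8 -0.7 -2.1] q [ -9.  24. -11. 123.   8.  33.  73.]
a1 [0.04, 1.67, -0.0, 0.02, 0.0, -0.06] mm 50 deg 1 rows>=1.0
```

apply_moves --pt "0.03 0.3 0 0 0 0" --pt "0.03 0.7 0 0 0 0" --pt "0.03 1.1 0 0 0 0" --pt "0.03 1.35 0 0 0 0" --pt "0.03 1.5 0 0 0 0" --pt "0.03 1.6 0 0 0 0" --pt "0.03 1.67 0 0 0 0" --pt "0.03 1.67 0 0 0 0"

```text
clock: 23.55
tool_pos: [0.4286, 0.1014, 0.0394]
eef_rot: [-90.1, 0.3, 8.6]
wrist_force: [4.7, 0.3, -1.1]
width: 0.649
```

apply_moves --pt "0 0.02 0 0 0 0" --pt "0 0.03 0 0 0 0" --pt "0 0.03 0 0 0 0"

```text
clock: 23.85
tool_pos: [0.429, 0.1014, 0.0387]
eef_rot: [-90.1, 0.2, 8.5]
wrist_force: [2.4, -0.3, 2.8]
width: 0.643
```

apply_moves --pt "-0.04 0 0 0 0 0" --pt "-0.06 0.02 0 0 0 0" --pt "-0.06 0.04 0 0 0 0" --pt "-0.06 0.04 0 0 0 0"

```text
clock: 24.25
tool_pos: [0.4291, 0.1016, 0.0382]
eef_rot: [-90.1, 0.0, 8.5]
wrist_force: [6.1, 0.2, 4.1]
width: 0.648
```

apply_moves --pt "0 0 0 0 0 0" --pt "0 0 0 0 0 0" --pt "0 0 0 0 0 0" --pt "0 -0.2 0 0 0 0" --pt "0 -0.7 0 0 0 0" --pt "0 -1.5 0 0 0 0" --pt "0 -2.6 0 0 0 0" --pt "0 -3.4 0 0 0 0" --pt "0 -4 0 0 0 0" --pt "0 -4 0 0 0 0" --claw 0.6

```text
clock: 25.25
tool_pos: [0.43, 0.102, 0.1605]
eef_rot: [-90.1, -0.2, 8.5]
wrist_force: [-0.2, -1.0, -0.0]
width: 0.802
```

Run:
```python
from h import *
st(); p,W=snap("scene","9"); cv2.imwrite("pics/crop9.png",cv2.resize(p[100:360,180:480],None,fx=2,fy=2))
for (q,l,e),k,s in cans("scene",W,p): print(np.round(q,4),round(l,4),k)
for (q,l,e),k,s in cans("scene",W,p,(.38,.58,.04,.18),.055,.08): print('rack',np.round(q,4),round(l,4),k)
go(.545,-.148,.14,1,'B drag')
```

```text
t25.2 [0.43   0.102  0.1605] [-90.05  -0.2    8.54] w0.802 F [-0.2 -1.  -0. ] q [ -7.  18. -13. 118.   6.  44.  76.]
[ 0.4623 -0.1635  0.0269 -3.5409] 0.0556 636
[ 0.5327 -0.1478  0.0271  1.2921] 0.0555 671
rack [ 4.26200e-01  9.95000e-02  4.87000e-02 -8.08931e+01] 0.0573 394
rack [ 4.73600e-01  1.05600e-01  4.89000e-02 -8.04869e+01] 0.0549 404
rack [ 5.21200e-01  1.13400e-01  4.88000e-02 -8.14442e+01] 0.0555 412
B drag [2.58, 0.66, -8.8, 0.01, 0.94, 0.01] mm 276 deg 8 rows>=5.5
```

View pics/crop9.png

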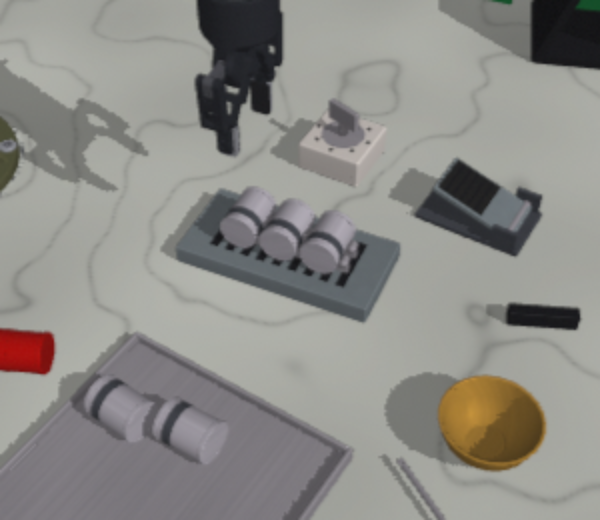

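All three bottom notches are filled (crop (248,217), (287,230), (328,243)). The last two tray canisters sit too close end to end, so I'll grip B across its diameter and drag it +x before an end grip.

apply_moves --pt "0.2 0 -0.6 0 0.1 0" --pt "0.6 0 -2 0 0.2 0" --pt "1 0 -3.4 0 0.4 0" --pt "1.4 0.1 -4.8 0 0.5 0" --pt "1.8 0.3 -6.2 0 0.7 0" --pt "2.2 0.5 -7.6 0 0.8 0" --pt "2.5 0.6 -8.5 0 0.9 0" --pt "2.58 0.66 -8.8 0 0.9 0" --pt "2.58 0.66 -8.8 0 0.9 0"

```text
clock: 26.2
tool_pos: [0.5443, -0.1487, 0.1383]
eef_rot: [-90.0, 0.0, 1.2]
wrist_force: [0.7, 0.6, 0.4]
width: 0.804
```

Run:
```python
from h import *
st(); go(.543,-.148,.014,1.3,'B drag')
```

```text
t26.2 [ 0.5443 -0.1487  0.1383] [-9.002e+01  4.000e-02  1.230e+00] w0.804 F [0.7 0.6 0.4] q [ 18.  29.  -7. 103.   5.  49.  99.]
B drag [-0.04, 4.14, 0.02, 0.0, -0.01, -0.01] mm 124 deg 0 rows>=2.5
```

apply_moves --pt "-0.04 0.4 0.02 0 0 0" --pt "-0.04 1.4 0.02 0 0 0" --pt "-0.04 2.5 0.02 0 0 0" --pt "-0.04 3.3 0.02 0 0 0" --pt "-0.04 3.9 0.02 0 0 0" --pt "-0.04 4.1 0.02 0 0 0" --pt "-0.04 4.1 0.02 0 0 0" --pt "-0.04 4.1 0.02 0 0 0"

```text
clock: 27.0
tool_pos: [0.5433, -0.1473, 0.0161]
eef_rot: [-90.0, -0.0, 1.3]
wrist_force: [-0.5, 0.3, 0.6]
width: 0.803
```

apply_moves --pt "0 0 0 0 0 0" --pt "0 0 0 0 0 0" --pt "0 0 0 0 0 0" --pt "0 0 0 0 0 0" --pt "0 0 0 0 0 0" --pt "0 0 0 0 0 0" --pt "0 0 0 0 0 0" --claw -0.5 --newtons 30

```text
clock: 27.7
tool_pos: [0.544, -0.147, 0.0174]
eef_rot: [-90.0, -0.1, 1.3]
wrist_force: [-1.6, 1.8, 6.4]
width: 0.481
```

apply_moves --pt "0 -0.05 0 0 0 0" --pt "0.2 -0.05 0 0 0 0" --pt "0.5 -0.05 0 0 0 0" --pt "0.8 -0.05 0 0 0 0" --pt "1.1 -0.05 0 0 0 0" --pt "1.25 -0.05 0 0 0 0" --pt "1.25 0 0 0 0 0" --pt "1.25 0 0 0 0 0"

```text
clock: 28.5
tool_pos: [0.5821, -0.1461, 0.0175]
eef_rot: [-90.0, -0.2, 1.3]
wrist_force: [1.2, 0.5, 0.3]
width: 0.479
```

apply_moves --pt "0 0 0 0 0 0" --pt "0 0 0 0 0 0" --pt "0 0 0 0 0 0" --pt "0 0 0 0 0 0" --pt "0 -0.5 0 0 0 0" --pt "0 -1.4 0 0 0 0" --pt "0 -2.4 0 0 0 0" --pt "0 -3.2 0 0 0 0" --pt "0 -3.5 0 0 0 0" --pt "0 -3.5 0 0 0 0" --claw 0.6

```text
clock: 29.5
tool_pos: [0.5823, -0.1463, 0.1236]
eef_rot: [-90.1, -0.3, 1.3]
wrist_force: [0.8, 0.8, -0.3]
width: 0.797
```

Run:
```python
from h import *
st(); p,W=snap("scene","10")
for (q,l,e),k,s in cans("scene",W,p): print(np.round(q,4),round(l,4),k)
```

```text
t29.5 [ 0.5823 -0.1463  0.1236] [-90.06  -0.3    1.31] w0.797 F [ 0.8  0.8 -0.3] q [16. 32. -7. 98.  5. 49. 98.]
[ 0.4624 -0.1635  0.0268 -3.6607] 0.0554 638
[ 0.5708 -0.1465  0.027   1.7357] 0.0547 655
```

View pics/scene10.png

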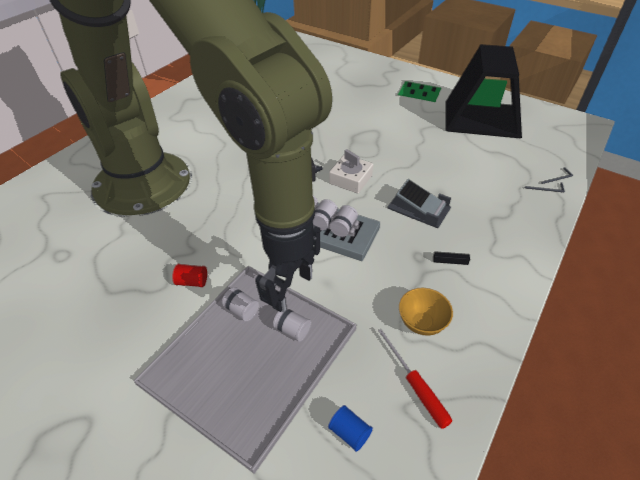

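B is now at (292,325), well separated from A at (240,303). Going for the end grip.

Run:
```python
from h import *
go(.571,-.147,.12,-88.2,'B')
```

```text
B [-0.35, 0.08, -0.02, -0.02, 11.19, 0.02] mm 11 deg 90 rows>=10.4
```

apply_moves --pt "0 0 0 0 0.5 0" --pt "-0.1 0 0 0 1.5 0" --pt "-0.1 0 0 0 2.5 0" --pt "-0.2 0 0 0 3.5 0" --pt "-0.2 0 0 0 4.5 0" --pt "-0.3 0 0 0 5.5 0" --pt "-0.3 0 0 0 6.5 0" --pt "-0.35 0 0 0 7.5 0" --pt "-0.35 0 0 0 8.5 0" --pt "-0.35 0.1 0 0 9.5 0" --pt "-0.35 0.1 0 0 10.5 0" --pt "-0.35 0.1 0 0 11.2 0"

```text
clock: 30.75
tool_pos: [0.57, -0.1462, 0.1173]
eef_rot: [-90.0, -0.0, -88.6]
wrist_force: [-0.3, 0.7, -0.2]
width: 0.797
```

Run:
```python
from h import *
st();go(.571,-.147,.0145,-88.2,'B')
```

```text
t30.8 [ 0.57   -0.1462  0.1173] [-9.001e+01 -2.000e-02 -8.860e+01] w0.797 F [-0.3  0.7 -0.2] q [  0.  33.  19. 101. -14.  48.  27.]
B [0.03, 3.43, 0.03, 0.0, -0.05, 0.0] mm 103 deg 0 rows>=2.1
```

apply_moves --pt "0.03 0.4 0.02 0 -0.05 0" --pt "0.03 1.3 0.02 0 -0.05 0" --pt "0.03 2.2 0.02 0 -0.05 0" --pt "0.03 3 0.02 0 -0.05 0" --pt "0.03 3.35 0.02 0 -0.05 0" --pt "0.03 3.43 0.02 0 -0.05 0" --pt "0.03 3.43 0.02 0 -0.05 0"

```text
clock: 31.45
tool_pos: [0.5704, -0.1473, 0.014]
eef_rot: [-90.1, -0.0, -88.2]
wrist_force: [-0.3, -0.6, 0.9]
width: 0.797
```

apply_moves --pt "0 0 0 0 0 0" --pt "0 0 0 0 0 0" --pt "0 0 0 0 0 0" --pt "0 0 0 0 0 0" --pt "0 0 0 0 0 0" --pt "0 0 0 0 0 0" --claw -0.4 --newtons 50

```text
clock: 32.05
tool_pos: [0.571, -0.1476, 0.015]
eef_rot: [-90.0, -0.1, -88.2]
wrist_force: [-1.0, -1.5, 6.1]
width: 0.647
```

apply_moves --pt "0 -0.1 0 0 0 0" --pt "0 -0.5 0 0 0 0" --pt "0 -1.4 0 0 0 0" --pt "0 -2.5 0 0 0 0" --pt "0 -3.6 0 0 0 0" --pt "0 -4.6 0 0 0 0" --pt "0 -5.2 0 0 0 0" --pt "0 -5.4 0 0 0 0" --pt "0 -5.4 0 0 0 0"

```text
clock: 32.95
tool_pos: [0.5711, -0.1474, 0.1779]
eef_rot: [-89.9, -0.1, -88.2]
wrist_force: [-0.7, 0.3, -1.0]
width: 0.649
```

Run:
```python
from h import *
st(); 
x=slot('b2'); go(x[0],x[1],.16,YR,'b2'); print(x)
```

```text
t33.0 [ 0.5711 -0.1474  0.1779] [-8.988e+01 -6.000e-02 -8.815e+01] w0.649 F [-0.7  0.3 -1. ] q [ -1.  30.  20.  96. -12.  56.  26.]
b2 [-8.71, 0.58, -2.15, -0.0, -12.09, 0.02] mm 270 deg 97 rows>=11.3
[0.49833328 0.11156814 0.0859    ]
```

apply_moves --pt "-0.4 0 -0.1 0 -0.5 0" --pt "-1.1 0 -0.3 0 -1.5 0" --pt "-1.9 0 -0.4 0 -2.5 0" --pt "-2.6 0 -0.6 0 -3.5 0" --pt "-3.4 0 -0.8 0 -4.5 0" --pt "-4.1 0 -1 0 -5.5 0" --pt "-4.9 0 -1.2 0 -6.5 0" --pt "-5.6 0 -1.4 0 -7.5 0" --pt "-6.4 0.2 -1.5 0 -8.5 0" --pt "-7.1 0.4 -1.7 0 -9.5 0" --pt "-7.9 0.5 -1.9 0 -10.5 0" --pt "-8.5 0.58 -2.1 0 -11.5 0"

```text
clock: 34.15
tool_pos: [0.4985, 0.1069, 0.1585]
eef_rot: [-90.1, 0.0, 4.2]
wrist_force: [0.6, -0.6, -1.6]
width: 0.651
```

Run:
```python
from h import *
st(); 
x=slot('b2'); go(x[0],x[1],.10,YR,'b2')
```

```text
t34.1 [0.4985 0.1069 0.1585] [-9.005e+01  4.000e-02  4.240e+00] w0.651 F [ 0.6 -0.6 -1.6] q [-11.  23.  -6. 109.   3.  48.  76.]
b2 [0.01, 1.95, 0.16, 0.01, -0.54, -0.01] mm 59 deg 4 rows>=1.2
```

apply_moves --pt "0.01 0.2 0.16 0 -0.4 0" --pt "0.01 0.7 0.16 0 -0.54 0" --pt "0.01 1.2 0.16 0 -0.54 0" --pt "0.01 1.7 0.16 0 -0.54 0" --pt "0.01 1.9 0.16 0 -0.54 0" --pt "0.01 1.95 0.16 0 -0.54 0" --pt "0.01 1.95 0.16 0 -0.54 0"

```text
clock: 34.85
tool_pos: [0.4982, 0.1116, 0.0997]
eef_rot: [-90.0, 0.1, 8.6]
wrist_force: [0.4, -0.4, -0.6]
width: 0.645
```

Run:
```python
from h import *
st(); 
x=slot('b2'); go(x[0],x[1],.0755,YR,'b2')
```

```text
t34.9 [0.4982 0.1116 0.0997] [-90.05   0.1    8.57] w0.645 F [ 0.4 -0.4 -0.6] q [-11.  28.  -7. 113.   5.  40.  78.]
b2 [0.01, 0.81, -0.0, 0.01, 0.0, -0.01] mm 24 deg 0 rows>=0.5
```

apply_moves --pt "0 0.2 0 0 0 0" --pt "0 0.4 0 0 0 0" --pt "0 0.55 0 0 0 0" --pt "0 0.7 0 0 0 0" --pt "-0.02 0.78 0 0 0 0" --pt "-0.02 0.81 0 0 0 0" --pt "-0.02 0.81 0 0 0 0"

```text
clock: 35.55
tool_pos: [0.4976, 0.1115, 0.0755]
eef_rot: [-90.0, 0.1, 8.6]
wrist_force: [0.6, 0.2, -1.8]
width: 0.65
```

apply_moves --pt "0 0.02 0 0 0 0" --pt "0 0.04 0 0 0 0" --pt "0 0.04 0 0 0 0"

```text
clock: 35.85
tool_pos: [0.4981, 0.1116, 0.0747]
eef_rot: [-90.0, 0.0, 8.6]
wrist_force: [1.1, -0.8, 3.9]
width: 0.649
```

Contact at the expected height. Releasing.

apply_moves --pt "0 0 0 0 0 0" --pt "0 0 0 0 0 0" --pt "0 0 0 0 0 0" --pt "0 -0.2 0 0 0 0" --pt "0 -0.6 0 0 0 0" --pt "0 -1.2 0 0 0 0" --pt "0 -2.1 0 0 0 0" --pt "0 -2.8 0 0 0 0" --pt "0 -3.2 0 0 0 0" --pt "0 -3.2 0 0 0 0" --claw 0.6

```text
clock: 36.85
tool_pos: [0.4993, 0.112, 0.1733]
eef_rot: [-90.0, -0.2, 8.6]
wrist_force: [0.5, -0.8, -0.6]
width: 0.799
```

Run:
```python
from h import *
st(); p,W=snap("scene","11"); cv2.imwrite("pics/crop11.png",cv2.resize(p[100:360,180:480],None,fx=2,fy=2))
for (q,l,e),k,s in cans("scene",W,p): print(np.round(q,4),round(l,4),k)
for (q,l,e),k,s in cans("scene",W,p,(.38,.58,.04,.18),.088,.12): print('rack',np.round(q,4),round(l,4),k)
print(slot('b2'))
go(.4623,-.1639,.14,-90-3.7,'A')
```

```text
t36.9 [0.4993 0.112  0.1733] [-90.02  -0.23   8.56] w0.799 F [ 0.5 -0.8 -0.6] q [-10.  22.  -7. 108.   4.  50.  79.]
[ 0.4621 -0.1636  0.0269 -3.7955] 0.0553 642
rack [  0.4972   0.1104   0.0855 -80.8659] 0.0573 468
[0.49833328 0.11156814 0.0859    ]
A [-2.57, 1.07, -8.91, -0.01, 12.78, 0.01] mm 280 deg 102 rows>=11.9
```

View pics/crop11.png

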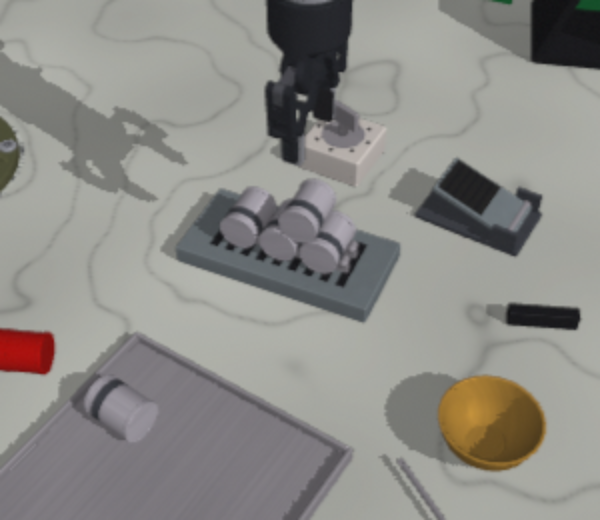

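b2 is saddled (crop (307,210)). Canister A is left in the tray; checking finger clearance to the tray wall.

Run:
```python
from h import *
W=cloud("top",np.load("pics/top0.npy"))
m=(W[...,2]>.012)&(W[...,2]<.02)&(abs(W[...,1]+.165)<.02)&(W[...,0]>.36)&(W[...,0]<.43)
Q=W[m]; print(len(Q),Q[:,0].min(),Q[:,0].max())
```

```text
65 0.3610598508669881 0.41162471721473876
```

apply_moves --pt "-0.1 0 -0.4 0 0.5 0" --pt "-0.3 0 -1.1 0 1.5 0" --pt "-0.5 0 -1.8 0 2.6 0" --pt "-0.7 0 -2.5 0 3.6 0" --pt "-0.9 0 -3.2 0 4.6 0" --pt "-1.1 0 -3.9 0 5.7 0" --pt "-1.4 0.1 -4.7 0 6.7 0" --pt "-1.6 0.3 -5.4 0 7.7 0" --pt "-1.8 0.5 -6.1 0 8.8 0" --pt "-2 0.7 -6.9 0 9.8 0" --pt "-2.2 0.9 -7.6 0 10.9 0" --pt "-2.4 1 -8.3 0 11.9 0"

```text
clock: 38.1
tool_pos: [0.4636, -0.1458, 0.1409]
eef_rot: [-90.0, 0.0, -87.0]
wrist_force: [-0.3, 0.1, 0.4]
width: 0.803
```

Run:
```python
from h import *
st(); go(.4627,-.1639,.09,-90-3.8,'A')
```

```text
t38.1 [ 0.4636 -0.1458  0.1409] [-89.99   0.   -86.99] w0.803 F [-0.3  0.1  0.4] q [  1.  24.  20. 114. -11.  44.  30.]
A [0.6, 1.7, -0.06, -0.0, 0.85, -0.0] mm 54 deg 7 rows>=1.1
```

apply_moves --pt "0.2 0.2 -0.02 0 0.3 0" --pt "0.5 0.6 -0.02 0 0.7 0" --pt "0.6 1.1 -0.02 0 0.85 0" --pt "0.6 1.5 -0.02 0 0.85 0" --pt "0.6 1.7 -0.02 0 0.85 0" --pt "0.6 1.7 -0.02 0 0.85 0" --pt "0.6 1.7 -0.02 0 0.85 0" --claw 0.5

```text
clock: 38.8
tool_pos: [0.4641, -0.1635, 0.0898]
eef_rot: [-90.0, 0.0, -93.7]
wrist_force: [-0.3, -0.4, 0.4]
width: 0.748
```

Run:
```python
from h import *
st(); p,W=snap("scene","12")
for (q,l,e),k,s in cans("scene",W,p): print(np.round(q,4),round(l,4),k)
go(.4637,-.1639,.0145,-90-3.8,'A')
```

```text
t38.8 [ 0.4641 -0.1635  0.0898] [-9.000e+01  2.000e-02 -9.375e+01] w0.748 F [-0.3 -0.4  0.4] q [  3.  29.  19. 117. -15.  37.  29.]
[ 0.4621 -0.1635  0.0269 -4.0435] 0.0554 630
A [0.01, 2.52, -0.02, -0.0, 0.01, -0.0] mm 76 deg 0 rows>=1.5
```

apply_moves --pt "0 0.3 0 0 0 0" --pt "0 0.9 0 0 0 0" --pt "0 1.5 0 0 0 0" --pt "0 2 0 0 0 0" --pt "0 2.35 0 0 0 0" --pt "0 2.5 0 0 0 0" --pt "0 2.52 0 0 0 0" --pt "0 2.52 0 0 0 0"

```text
clock: 39.65
tool_pos: [0.4646, -0.1638, 0.0149]
eef_rot: [-89.9, -0.0, -93.8]
wrist_force: [-0.1, -0.0, -0.4]
width: 0.748
```

apply_moves --pt "0 0 0 0 0 0" --pt "0 0 0 0 0 0" --pt "0 0 0 0 0 0" --pt "0 0 0 0 0 0" --pt "0 0 0 0 0 0" --pt "0 0 0 0 0 0" --claw -0.4

```text
clock: 40.25
tool_pos: [0.4651, -0.164, 0.0154]
eef_rot: [-89.9, -0.0, -93.8]
wrist_force: [-0.1, 0.7, 6.2]
width: 0.647
```

apply_moves --pt "0 -0.1 0 0 0 0" --pt "0 -0.5 0 0 0 0" --pt "0 -1.4 0 0 0 0" --pt "0 -2.5 0 0 0 0" --pt "0 -3.6 0 0 0 0" --pt "0 -4.6 0 0 0 0" --pt "0 -5.2 0 0 0 0" --pt "0 -5.4 0 0 0 0" --pt "0 -5.4 0 0 0 0"

```text
clock: 41.15
tool_pos: [0.4647, -0.1638, 0.1781]
eef_rot: [-89.8, -0.0, -93.7]
wrist_force: [-0.2, 0.3, -2.0]
width: 0.645
```

Run:
```python
from h import *
st(); 
x=slot('b1'); go(x[0],x[1],.16,YR,'b1'); print(x)
```

```text
t41.1 [ 0.4647 -0.1638  0.1781] [-8.978e+01 -2.000e-02 -9.374e+01] w0.645 F [-0.2  0.3 -2. ] q [ -0.  22.  23. 110. -11.  50.  25.]
b1 [-8.89, 0.6, -1.05, -0.02, -12.79, 0.03] mm 269 deg 102 rows>=11.9
[0.45086672 0.10443186 0.0859    ]
```

apply_moves --pt "-0.4 0 -0.1 0 -0.5 0" --pt "-1 0 -0.1 0 -1.5 0" --pt "-1.7 0 -0.2 0 -2.5 0" --pt "-2.4 0 -0.3 0 -3.5 0" --pt "-3.2 0 -0.4 0 -4.5 0" --pt "-3.9 0 -0.5 0 -5.5 0" --pt "-4.6 0 -0.6 0 -6.5 0" --pt "-5.3 0 -0.6 0 -7.5 0" --pt "-6 0 -0.7 0 -8.5 0" --pt "-6.7 0 -0.8 0 -9.5 0" --pt "-7.4 0 -0.9 0 -10.5 0" --pt "-8.1 0 -1 0 -11.5 0"

```text
clock: 42.35
tool_pos: [0.4496, 0.0813, 0.1766]
eef_rot: [-90.1, -0.1, -1.4]
wrist_force: [-0.6, -0.6, -1.3]
width: 0.65
```

Run:
```python
from h import *
st(); 
x=slot('b1'); go(x[0],x[1],.13,YR,'b1')
```

```text
t42.4 [0.4496 0.0813 0.1766] [-9.005e+01 -5.000e-02 -1.420e+00] w0.650 F [-0.6 -0.6 -1.3] q [-11.  18.  -3. 115.   1.  47.  74.]
b1 [0.02, 1.55, 0.77, 0.01, -1.25, 0.01] mm 52 deg 10 rows>=1.2
```

apply_moves --pt "0 0 0.3 0 -0.5 0" --pt "0 0 0.6 0 -1 0" --pt "0 0.3 0.77 0 -1.25 0" --pt "0 0.8 0.77 0 -1.25 0" --pt "0 1.3 0.77 0 -1.25 0" --pt "0 1.55 0.77 0 -1.25 0" --pt "0 1.55 0.77 0 -1.25 0" --pt "0 1.55 0.77 0 -1.25 0"

```text
clock: 43.15
tool_pos: [0.4501, 0.1042, 0.1298]
eef_rot: [-90.1, 0.0, 8.6]
wrist_force: [0.1, -0.4, -1.2]
width: 0.649
```

Run:
```python
from h import *
st(); 
x=slot('b1'); go(x[0],x[1],.076,YR,'b1')
```

```text
t43.1 [0.4501 0.1042 0.1298] [-90.06   0.     8.56] w0.649 F [ 0.1 -0.4 -1.2] q [-12.  22.  -6. 118.   3.  40.  79.]
b1 [0.03, 1.79, 0.01, 0.01, 0.0, -0.0] mm 54 deg 0 rows>=1.1
```

apply_moves --pt "0 0.3 0 0 0 0" --pt "0 0.7 0 0 0 0" --pt "0 1.05 0 0 0 0" --pt "0 1.3 0 0 0 0" --pt "0 1.5 0 0 0 0" --pt "0 1.5 0 0 0 0"

```text
clock: 43.75
tool_pos: [0.4497, 0.1041, 0.0841]
eef_rot: [-90.1, 0.1, 8.6]
wrist_force: [-0.2, 0.6, -1.9]
width: 0.647
```

Run:
```python
from h import *
st(); 
x=slot('b1'); go(x[0],x[1],.075,YR,'b1')
```

```text
t43.8 [0.4497 0.1041 0.0841] [-9.007e+01  7.000e-02  8.560e+00] w0.647 F [-0.2  0.6 -1.9] q [-12.  26.  -5. 121.   4.  33.  78.]
b1 [0.04, 0.3, 0.01, 0.01, 0.0, -0.01] mm 9 deg 0 rows>=0.2
```

apply_moves --pt "0.02 0.1 0 0 0 0" --pt "0.02 0.2 0 0 0 0" --pt "0.02 0.26 0 0 0 0" --pt "0.02 0.3 0 0 0 0" --pt "0.02 0.3 0 0 0 0" --pt "0.02 0.3 0 0 0 0"

```text
clock: 44.35
tool_pos: [0.4504, 0.1042, 0.0752]
eef_rot: [-90.1, 0.1, 8.6]
wrist_force: [-0.3, 0.5, -1.3]
width: 0.647
```

apply_moves --pt "0 0.02 0 0 0 0" --pt "0 0.03 0 0 0 0" --pt "0 0.03 0 0 0 0"

```text
clock: 44.65
tool_pos: [0.4508, 0.1043, 0.0746]
eef_rot: [-90.1, -0.0, 8.6]
wrist_force: [0.7, -0.1, 3.0]
width: 0.648
```

apply_moves --pt "0 0 0 0 0 0" --pt "0 0 0 0 0 0" --pt "0 0 0 0 0 0" --pt "0 -0.2 0 0 0 0" --pt "0 -0.6 0 0 0 0" --pt "0 -1.2 0 0 0 0" --pt "0 -2.1 0 0 0 0" --pt "0 -2.8 0 0 0 0" --pt "0 -3.2 0 0 0 0" --pt "0 -3.2 0 0 0 0" --claw 0.6

```text
clock: 45.65
tool_pos: [0.4517, 0.1046, 0.1725]
eef_rot: [-90.0, -0.2, 8.5]
wrist_force: [0.5, 0.1, 0.4]
width: 0.802
```

Run:
```python
from h import *
st(); p,W=snap("scene","13"); cv2.imwrite("pics/crop13.png",cv2.resize(p[100:360,180:480],None,fx=2,fy=2))
for (q,l,e),k,s in cans("scene",W,p): print(np.round(q,4),round(l,4),k)
for (q,l,e),k,s in cans("scene",W,p,(.38,.58,.04,.18),.088,.12): print('rack',np.round(q,4),round(l,4),k)
print(slot('b1'),slot('b2'))
m=(W[...,2]>.074)&(W[...,2]<.095)&(W[...,0]>.39)&(W[...,0]<.48)&(W[...,1]>.25)&(W[...,1]<.34)
Q=W[m];print('key',len(Q),cv2.minAreaRect((Q[:,:2]*1000).astype(np.float32)))
```

```text
t45.6 [0.4517 0.1046 0.1725] [-90.04  -0.21   8.55] w0.802 F [0.5 0.1 0.4] q [-12.  18.  -6. 115.   3.  47.  79.]
rack [  0.4501   0.1023   0.0854 -80.7883] 0.0559 452
rack [  0.4972   0.1102   0.0855 -80.9691] 0.0563 468
[0.45086672 0.10443186 0.0859    ] [0.49833328 0.11156814 0.0859    ]
key 79 ((434.3435363769531, 292.13897705078125), (11.011491775512695, 44.41569519042969), 77.43566131591797)
```

View pics/crop13.png

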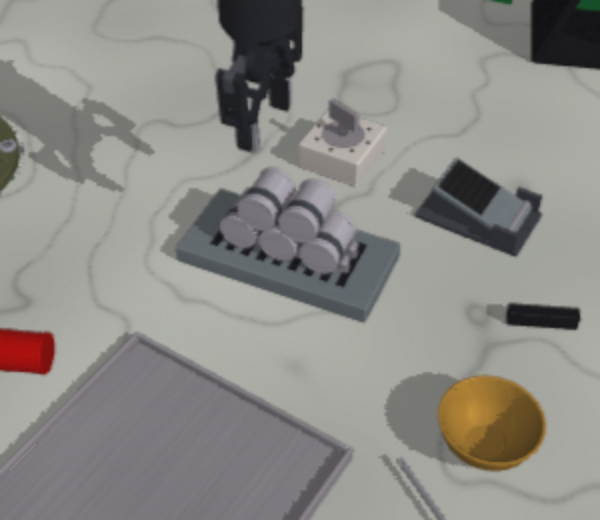

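The pyramid of five is complete: both second-layer canisters are saddled (crop (265,198), (307,210)) and the tray is empty. Next, the timer key.

Run:
```python
from h import *
go(.4353,.2933,.13,-12.5)
```

```text
[0.41, 1.37, 6.3, 0.0, 2.63, 0.01] mm 194 deg 21 rows>=3.9
```

apply_moves --pt "0 -0.2 0.3 0 0 0" --pt "0.1 -0.2 1.1 0 0.3 0" --pt "0.2 0 2.2 0 0.8 0" --pt "0.25 0.1 3.3 0 1.3 0" --pt "0.3 0.4 4.4 0 1.8 0" --pt "0.4 0.8 5.5 0 2.3 0" --pt "0.41 1.2 6.1 0 2.6 0" --pt "0.41 1.37 6.3 0 2.63 0" --pt "0.41 1.37 6.3 0 2.63 0" --claw 0.2

```text
clock: 46.6
tool_pos: [0.4341, 0.2936, 0.129]
eef_rot: [-90.1, -0.0, -12.3]
wrist_force: [-0.5, -1.0, 0.3]
width: 0.6
```

Run:
```python
from h import *
st(); go(.4353,.2933,.052,-12.5)
p,W=snap("scene","14"); cv2.imwrite("pics/crop14.png",cv2.resize(p[100:300,240:480],None,fx=3,fy=3))
```

```text
t46.6 [0.4341 0.2936 0.129 ] [-9.012e+01 -1.000e-02 -1.231e+01] w0.600 F [-0.5 -1.   0.3] q [-35.  26.  -3. 109.   2.  44.  39.]
 [0.04, 2.57, 0.0, 0.01, 0.02, 0.0] mm 77 deg 0 rows>=1.5
```

View pics/crop14.png

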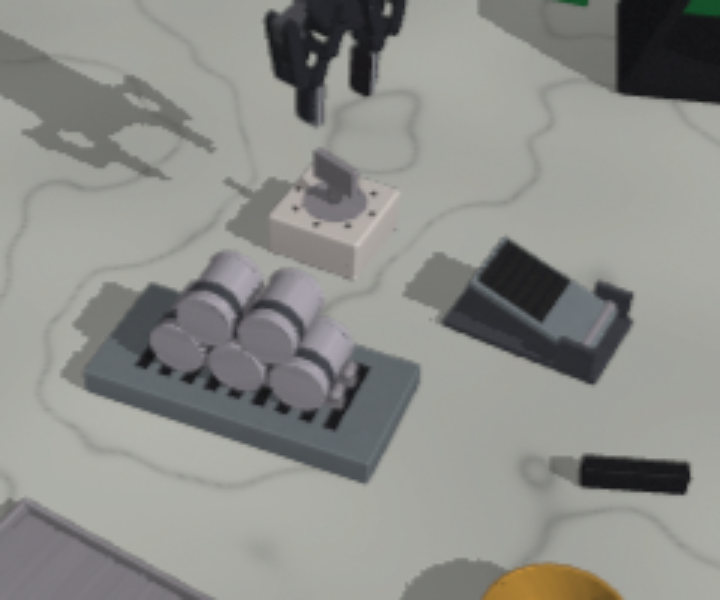

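The wing sits under the open jaws, aligned with them. Descend and close.

apply_moves --pt "0.03 0.4 0 0 0 0" --pt "0.03 1 0 0 0 0" --pt "0.03 1.7 0 0 0 0" --pt "0.03 2.2 0 0 0 0" --pt "0.03 2.5 0 0 0 0" --pt "0.03 2.55 0 0 0 0" --pt "0.03 2.55 0 0 0 0"

```text
clock: 47.35
tool_pos: [0.4361, 0.2917, 0.0533]
eef_rot: [-90.1, -0.1, -12.4]
wrist_force: [0.4, -0.6, 0.4]
width: 0.604
```

apply_moves --pt "0 0 0 0 0 0" --pt "0 0 0 0 0 0" --pt "0 0 0 0 0 0" --pt "0 0 0 0 0 0" --pt "0 0 0 0 0 0" --pt "0 0 0 0 0 0" --pt "0 0 0 0 0 0" --pt "0 0 0 0 0 0" --pt "0 0 0 0 0 0" --claw -1 --newtons 40

```text
clock: 48.25
tool_pos: [0.437, 0.294, 0.0542]
eef_rot: [-89.9, -0.2, -12.4]
wrist_force: [0.6, 6.2, 1.1]
width: 0.092
```

Run:
```python
from h import *
st(); print(r.get_state()['torque']); go(.4353,.2933,.052,-132)
```

```text
t48.2 [0.437  0.294  0.0542] [-89.88  -0.18 -12.38] w0.092 F [0.6 6.2 1.1] q [-35.  33.  -2. 113.   2.  34.  39.]
[ 1.10816248 -0.18544573 -0.00121596]
 [-0.05, 0.07, -0.03, -0.03, 14.95, -0.0] mm 3 deg 120 rows>=13.9
```

apply_moves --pt "-0.04 0 0 0 0.4 0" --pt "-0.04 0 0 0 1.1 0" --pt "-0.04 0 0 0 1.9 0" --pt "-0.04 0 0 0 2.7 0" --pt "-0.04 0 0 0 3.5 0" --pt "-0.04 0 0 0 4.3 0" --pt "-0.04 0 0 0 5.1 0" --pt "-0.04 0 0 0 5.9 0" --pt "-0.04 0 0 0 6.7 0" --pt "-0.04 0 0 0 7.5 0" --pt "-0.04 0 0 0 7.5 0"

```text
clock: 49.35
tool_pos: [0.4361, 0.2932, 0.0543]
eef_rot: [-89.8, -0.1, -72.5]
wrist_force: [1.5, -3.5, -0.1]
width: 0.093
```

Run:
```python
from h import *
st(); print(r.get_state()['torque'])
```

```text
t49.4 [0.4361 0.2932 0.0543] [-8.979e+01 -7.000e-02 -7.250e+01] w0.093 F [ 1.5 -3.5 -0.1] q [-47.  34.  15. 114. -15.  34.  -4.]
[-0.85416945 -0.29087927  0.04562032]
```

apply_moves --pt "0 0 0 0 0.6 0" --pt "0 0 0 0 1.4 0" --pt "0 0 0 0 2.2 0" --pt "0 0 0 0 3 0" --pt "0 0 0 0 3.8 0" --pt "0 0 0 0 4.6 0" --pt "0 0 0 0 5.4 0" --pt "0 0 0 0 6.2 0" --pt "0 0 0 0 7 0" --pt "0 0 0 0 7.6 0" --pt "0 0 0 0 7.6 0"

```text
clock: 50.45
tool_pos: [0.4348, 0.2933, 0.0542]
eef_rot: [-89.9, 0.1, -133.2]
wrist_force: [-3.1, 0.7, 2.2]
width: 0.096
```

Run:
```python
from h import *
st(); print(r.get_state()['torque'])
```

```text
t50.5 [0.4348 0.2933 0.0542] [-8.9920e+01  5.0000e-02 -1.3316e+02] w0.096 F [-3.1  0.7  2.2] q [-58.  37.  33. 114. -32.  38. -48.]
[-0.12014116  0.77005372  0.05953297]
```

apply_moves --pt "0 0 0 0 0.6 0" --pt "0 0 0 0 1.3 0" --pt "0 0 0 0 2 0" --pt "0 0 0 0 2.7 0" --pt "0 0 0 0 3.4 0" --pt "0 0 0 0 4.1 0" --pt "0 0 0 0 4.8 0" --pt "0 0 0 0 5.5 0" --pt "0 0 0 0 6 0" --pt "0 0 0 0 6 0"

```text
clock: 51.45
tool_pos: [0.4343, 0.2943, 0.0542]
eef_rot: [-90.0, 0.0, 179.1]
wrist_force: [-2.8, 2.6, 2.5]
width: 0.091
```

Run:
```python
from h import *
st(); print(r.get_state()['torque'])
```

```text
t51.5 [0.4343 0.2943 0.0542] [-9.0040e+01  4.0000e-02  1.7908e+02] w0.091 F [-2.8  2.6  2.5] q [-65.  41.  47. 114. -44.  44. -83.]
[0.64613265 0.53140655 0.13744287]
```

apply_moves --pt "0 0 0 0 0.4 0" --pt "0 0 0 0 0.8 0" --pt "0 0 0 0 1.2 0" --pt "0 0 0 0 1.4 0" --pt "0 0 0 0 1.4 0"

```text
clock: 51.95
tool_pos: [0.4343, 0.2947, 0.0542]
eef_rot: [-90.1, 0.0, 168.1]
wrist_force: [-1.0, 1.7, 3.0]
width: 0.097
```

Run:
```python
from h import *
st(); print(r.get_state()['torque'])
```

```text
t52.0 [0.4343 0.2947 0.0542] [-9.0070e+01  2.0000e-02  1.6806e+02] w0.097 F [-1.   1.7  3. ] q [-67.  42.  50. 114. -46.  46. -92.]
[0.36842857 0.19277216 0.08196723]
```

apply_moves --pt "0 0 0 0 0.4 0" --pt "0 0 0 0 0.8 0" --pt "0 0 0 0 1.2 0" --pt "0 0 0 0 1.3 0" --pt "0 0 0 0 1.3 0"

```text
clock: 52.45
tool_pos: [0.4344, 0.2949, 0.0542]
eef_rot: [-90.1, 0.0, 157.8]
wrist_force: [-0.2, 2.1, 1.4]
width: 0.095
```

Run:
```python
from h import *
st(); print(r.get_state()['torque'])
```

```text
t52.5 [0.4344 0.2949 0.0542] [-9.0080e+01  1.0000e-02  1.5781e+02] w0.095 F [-0.2  2.1  1.4] q [ -68.   44.   52.  114.  -48.   47. -100.]
[0.47901737 0.16398189 0.11397074]
```

apply_moves --pt "0 0 0 0 0.4 0" --pt "0 0 0 0 0.8 0" --pt "0 0 0 0 1 0" --pt "0 0 0 0 1 0"

```text
clock: 52.85
tool_pos: [0.4344, 0.295, 0.0543]
eef_rot: [-90.1, 0.0, 150.0]
wrist_force: [-0.2, 0.8, 3.5]
width: 0.096
```

Run:
```python
from h import *
st(); print(r.get_state()['torque'])
```

```text
t52.9 [0.4344 0.295  0.0543] [-9.0070e+01  2.0000e-02  1.5001e+02] w0.096 F [-0.2  0.8  3.5] q [ -69.   45.   55.  114.  -50.   49. -106.]
[0.22816534 0.21652607 1.45326611]
```

apply_moves --pt "0 0 0 0 0.2 0" --pt "0 0 0 0 0.4 0" --pt "0 0 0 0 0.4 0"

```text
clock: 53.15
tool_pos: [0.4336, 0.2954, 0.0544]
eef_rot: [-90.0, -0.1, 146.9]
wrist_force: [-2.7, 1.2, 6.1]
width: 0.099
```

Run:
```python
from h import *
st(); print(r.get_state()['torque'])
```

```text
t53.1 [0.4336 0.2954 0.0544] [-9.0040e+01 -8.0000e-02  1.4692e+02] w0.099 F [-2.7  1.2  6.1] q [ -70.   45.   55.  114.  -50.   49. -109.]
[0.49415368 0.86742874 1.67980996]
```

The torque jump (0.11 → 1.5–1.7 N m) marks the stop. Releasing the key without turning back.

apply_moves --pt "0 0 0 0 0 0" --pt "0 0 0 0 0 0" --pt "0 0 0 0 0 0" --pt "0 0 0 0 0 0" --pt "0 -0.5 0 0 0 0" --pt "0 -1.5 0 0 0 0" --pt "0 -2.7 0 0 0 0" --pt "0 -3.7 0 0 0 0" --pt "0 -4.2 0 0 0 0" --pt "0 -4.2 0 0 0 0" --claw 0.2

```text
clock: 54.15
tool_pos: [0.4348, 0.2954, 0.1826]
eef_rot: [-90.2, -0.0, 146.9]
wrist_force: [-0.5, 0.0, -0.4]
width: 0.6
```

Run:
```python
from h import *
st(); p,W=snap("scene","15"); cv2.imwrite("pics/crop15.png",cv2.resize(p[100:300,240:480],None,fx=3,fy=3))
m=(W[...,2]>.074)&(W[...,2]<.095)&(W[...,0]>.39)&(W[...,0]<.48)&(W[...,1]>.25)&(W[...,1]<.34)
Q=W[m];print('key',len(Q),cv2.minAreaRect((Q[:,:2]*1000).astype(np.float32)))
p,W=snap("top","15")
m=(W[...,2]>.074)&(W[...,2]<.095)&(W[...,0]>.39)&(W[...,0]<.48)&(W[...,1]>.25)&(W[...,1]<.34)
Q=W[m]
if len(Q)>5: print('key top',len(Q),cv2.minAreaRect((Q[:,:2]*1000).astype(np.float32)))
```

```text
t54.1 [0.4348 0.2954 0.1826] [-9.0240e+01 -1.0000e-02  1.4691e+02] w0.600 F [-0.5  0.  -0.4] q [ -76.   37.   66.  106.  -38.   63. -119.]
key 75 ((435.4016418457031, 292.1080627441406), (8.978107452392578, 46.56741714477539), 68.81101989746094)
key top 134 ((435.5350036621094, 292.953369140625), (9.011865615844727, 45.621131896972656), 68.92692565917969)
```

View pics/crop15.png

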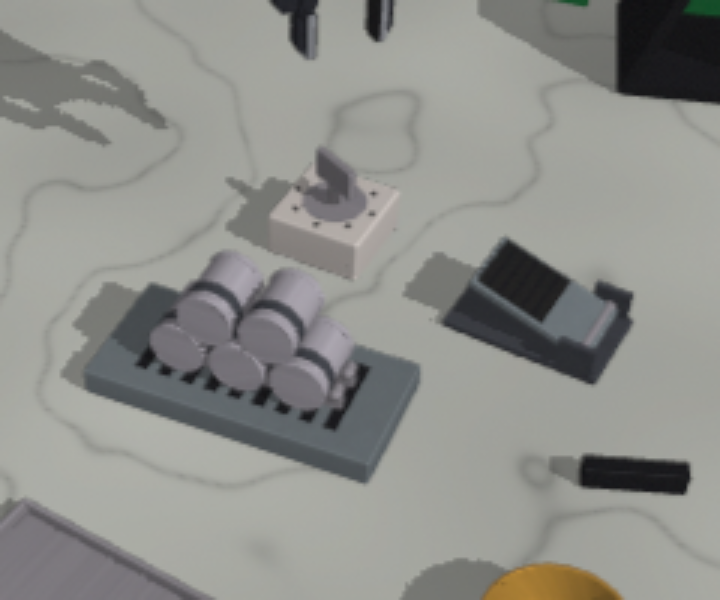

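The wing is now at about -21.1°, so it has turned 188.5°. The wrist torque showed the stop, but I'll regrip briefly to confirm the key is still on it.

Run:
```python
from h import *
go(.4355,.2935,.12,158.9);go(.4355,.2935,.053,158.9)
```

```text
[-0.1, 2.0, 0.01, 0.01, -1.5, 0.01] mm 60 deg 12 rows>=1.4
 [-0.11, 4.23, 0.01, 0.01, -1.5, 0.01] mm 127 deg 12 rows>=2.5
```

apply_moves --pt "-0.05 0 0 0 -0.5 0" --pt "-0.1 0 0 0 -1.2 0" --pt "-0.1 0.5 0 0 -1.5 0" --pt "-0.1 1.5 0 0 -1.5 0" --pt "-0.1 2.7 0 0 -1.5 0" --pt "-0.1 3.7 0 0 -1.5 0" --pt "-0.1 4.1 0 0 -1.5 0" --pt "-0.1 4.2 0 0 -1.5 0" --pt "-0.1 4.2 0 0 -1.5 0"

```text
clock: 55.15
tool_pos: [0.4358, 0.2936, 0.054]
eef_rot: [-90.0, -0.1, 158.9]
wrist_force: [0.6, 0.1, 0.2]
width: 0.599
```

apply_moves --pt "0 0 0 0 0 0" --pt "0 0 0 0 0 0" --pt "0 0 0 0 0 0" --pt "0 0 0 0 0 0" --pt "0 0 0 0 0 0" --pt "0 0 0 0 0 0" --pt "0 0 0 0 0 0" --pt "0 0 0 0 0 0" --pt "0 0 0 0 0 0" --claw -1 --newtons 60

```text
clock: 56.05
tool_pos: [0.4363, 0.2941, 0.0549]
eef_rot: [-90.1, -0.1, 158.9]
wrist_force: [-0.6, 1.8, 6.9]
width: 0.078
```

Run:
```python
from h import *
st(); print(r.get_state()['torque'])
```

```text
t56.0 [0.4363 0.2941 0.0549] [-9.0120e+01 -7.0000e-02  1.5891e+02] w0.078 F [-0.6  1.8  6.9] q [-68.  43.  52. 114. -48.  47. -99.]
[0.11914221 0.09240239 0.00024244]
```

apply_moves --pt "0 0 0 0 0.1 0" --pt "0 0 0 0 0.2 0" --pt "0 0 0 0 0.3 0" --pt "0 0 0 0 0.3 0"

```text
clock: 56.45
tool_pos: [0.4363, 0.2942, 0.055]
eef_rot: [-90.1, -0.1, 156.5]
wrist_force: [-0.6, 0.4, 1.2]
width: 0.082
```

Run:
```python
from h import *
st(); print(r.get_state()['torque'])
```

```text
t56.5 [0.4363 0.2942 0.055 ] [-9.0110e+01 -7.0000e-02  1.5651e+02] w0.082 F [-0.6  0.4  1.2] q [ -68.   44.   52.  114.  -48.   47. -101.]
[-0.10895903  0.0409387   0.35460326]
```

apply_moves --pt "0 0 0 0 0.1 0" --pt "0 0 0 0 0.2 0" --pt "0 0 0 0 0.3 0" --pt "0 0 0 0 0.3 0"

```text
clock: 56.85
tool_pos: [0.4363, 0.2942, 0.0551]
eef_rot: [-90.1, -0.1, 154.1]
wrist_force: [-1.3, -1.3, 1.6]
width: 0.08
```

Run:
```python
from h import *
st(); print(r.get_state()['torque'])
```

```text
t56.9 [0.4363 0.2942 0.0551] [-9.0100e+01 -7.0000e-02  1.5411e+02] w0.080 F [-1.3 -1.3  1.6] q [ -68.   44.   53.  114.  -49.   48. -103.]
[-0.23430082  0.08878026  0.94755143]
```

apply_moves --pt "0 0 0 0 0 0" --pt "0 0 0 0 0 0" --pt "0 0 0 0 0 0" --pt "0 0 0 0 0 0" --pt "0 -0.5 0 0 0 0" --pt "0 -1.5 0 0 0 0" --pt "0 -2.7 0 0 0 0" --pt "0 -3.5 0 0 0 0" --pt "0 -3.8 0 0 0 0" --pt "0 -3.8 0 0 0 0" --claw 0.2

```text
clock: 57.85
tool_pos: [0.4368, 0.2942, 0.1705]
eef_rot: [-90.2, -0.0, 154.1]
wrist_force: [0.4, -0.8, -0.4]
width: 0.598
```

Run:
```python
from h import *
st()
for n in("scene","top"):
    p,W=snap(n,"16")
    m=(W[...,2]>.074)&(W[...,2]<.095)&(W[...,0]>.39)&(W[...,0]<.48)&(W[...,1]>.25)&(W[...,1]<.34)
    Q=W[m]; print('key',len(Q),cv2.minAreaRect((Q[:,:2]*1000).astype(np.float32)))
# pedal analysis from first top depth
for n in("top","scene"):
    W=cloud(n,np.load(f"pics/{n}0.npy"))
    m=(W[...,2]>.02)&(W[...,2]<.07)&(W[...,0]>.54)&(W[...,0]<.70)&(W[...,1]>.22)&(W[...,1]<.35)
    L,k=ndimage.label(m); Q=W[m]
    for x in np.arange(.56,.70,.01):
        s=Q[abs(Q[:,0]-x)<.005]
        if len(s)>5: print(n,'%.3f'%x,len(s),'y %.4f %.4f'%tuple(np.percentile(s[:,1],[3,97])),'z med %.4f'%np.median(s[:,2]))
```

```text
t57.9 [0.4368 0.2942 0.1705] [-9.0230e+01 -2.0000e-02  1.5412e+02] w0.598 F [ 0.4 -0.8 -0.4] q [ -74.   37.   62.  107.  -38.   60. -112.]
key 76 ((435.27081298828125, 292.6532287597656), (10.343530654907227, 47.709327697753906), 68.11365509033203)
key 77 ((447.0991516113281, 288.3242492675781), (8.449298858642578, 20.739479064941406), 69.11622619628906)
top 0.580 209 y 0.2569 0.3166 z med 0.0483
top 0.590 187 y 0.2562 0.3154 z med 0.0474
top 0.600 186 y 0.2560 0.3173 z med 0.0443
top 0.610 179 y 0.2570 0.3166 z med 0.0417
top 0.620 177 y 0.2572 0.3169 z med 0.0380
top 0.630 172 y 0.2577 0.3178 z med 0.0351
top 0.640 158 y 0.2582 0.3169 z med 0.0308
top 0.650 162 y 0.2574 0.3185 z med 0.0272
top 0.660 218 y 0.2498 0.3276 z med 0.0246
top 0.670 188 y 0.2493 0.3265 z med 0.0221
top 0.680 71 y 0.2497 0.3287 z med 0.0293
top 0.690 11 y 0.2501 0.3269 z med 0.0284
scene 0.580 80 y 0.2552 0.3159 z med 0.0505
scene 0.590 93 y 0.2558 0.3155 z med 0.0480
scene 0.600 96 y 0.2558 0.3156 z med 0.0449
scene 0.610 96 y 0.2566 0.3144 z med 0.0421
scene 0.620 91 y 0.2560 0.3154 z med 0.0388
scene 0.630 94 y 0.2558 0.3141 z med 0.0362
scene 0.640 101 y 0.2562 0.3173 z med 0.0308
scene 0.650 94 y 0.2583 0.3190 z med 0.0283
scene 0.660 127 y 0.2484 0.3270 z med 0.0255
scene 0.670 118 y 0.2490 0.3270 z med 0.0238
scene 0.680 67 y 0.2490 0.3293 z med 0.0278
scene 0.690 6 y 0.2495 0.2567 z med 0.0285
```

The key is confirmed at its stop: torque rises as soon as I turn, and the wing stays at -21°. Next is the pedal pad at about (0.590, 0.2865, 0.047), which matches the given 47 mm.

Run:
```python
from h import *
go(.589,.2865,.12,-140)
```

```text
[-4.71, 1.61, -2.0, 0.02, -8.23, 0.01] mm 161 deg 66 rows>=7.7
```

apply_moves --pt "-0.2 0 -0.1 0 -0.5 0" --pt "-0.7 0 -0.3 0 -1.4 0" --pt "-1.3 0 -0.5 0 -2.4 0" --pt "-1.9 0.1 -0.8 0 -3.4 0" --pt "-2.5 0.2 -1.1 0 -4.4 0" --pt "-3.1 0.5 -1.4 0 -5.4 0" --pt "-3.7 0.9 -1.6 0 -6.4 0" --pt "-4.3 1.3 -1.8 0 -7.4 0" --pt "-4.7 1.6 -2 0 -8.2 0" --pt "-4.71 1.61 -2 0 -8.23 0" --pt "-4.71 1.61 -2 0 -8.23 0" --claw -1

```text
clock: 59.05
tool_pos: [0.5881, 0.2859, 0.1185]
eef_rot: [-90.2, -0.1, -140.2]
wrist_force: [-0.8, -0.4, 0.9]
width: -0.002
```

Run:
```python
from h import *
st(); go(.589,.2865,.055,-140)
p,W=snap("scene","17"); cv2.imwrite("pics/crop17.png",cv2.resize(p[100:300,240:480],None,fx=3,fy=3))
for (q,l,e),k,s in cans("scene",W,p,(.38,.58,.04,.18),.088,.12): print('rack',np.round(q,4),round(l,4),k)
```

```text
t59.0 [0.5881 0.2859 0.1185] [-9.0200e+01 -1.4000e-01 -1.4023e+02] w-0.002 F [-0.8 -0.4  0.9] q [-48.  42.  37.  90. -29.  58. -53.]
 [-0.04, 2.12, 0.01, 0.03, -0.03, 0.02] mm 64 deg 0 rows>=1.3
rack [  0.45     0.1021   0.0856 -80.9892] 0.0559 451
rack [  0.4971   0.1098   0.0854 -81.4652] 0.0563 467
```

View pics/crop17.png

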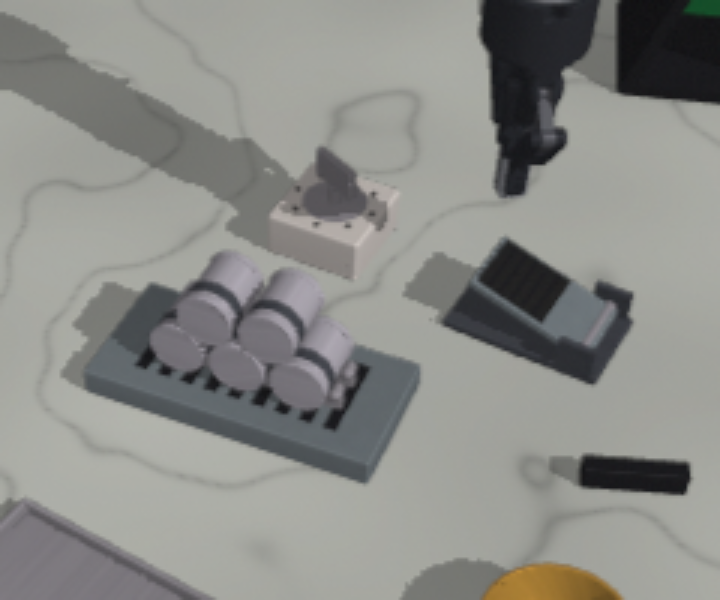

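The shut fingertips are above the free end of the tread. Pressing.

apply_moves --pt "0 0.4 0 0 0 0" --pt "0 1 0 0 0 0" --pt "0 1.6 0 0 0 0" --pt "0 2 0 0 0 0" --pt "0 2.3 0 0 0 0" --pt "0 2.5 0 0 0 0" --pt "0 2.7 0 0 0 0" --pt "0 2.85 0 0 0 0" --pt "0 2.95 0 0 0 0" --pt "0 2.95 0 0 0 0"

```text
clock: 60.1
tool_pos: [0.5872, 0.2867, 0.0308]
eef_rot: [-90.2, -0.1, -140.2]
wrist_force: [-4.1, 0.6, 7.1]
width: -0.002
```

Run:
```python
from h import *
st()
```

```text
t60.1 [0.5872 0.2867 0.0308] [-9.025e+01 -1.100e-01 -1.402e+02] w-0.002 F [-4.1  0.6  7.1] q [-47.  47.  33.  94. -33.  49. -49.]
```

apply_moves --pt "0 0.05 0 0 0 0" --pt "0 0.1 0 0 0 0" --pt "0 0.15 0 0 0 0" --pt "0 0.2 0 0 0 0" --pt "0 0.2 0 0 0 0"

```text
clock: 60.6
tool_pos: [0.5867, 0.2867, 0.0254]
eef_rot: [-90.3, -0.1, -140.2]
wrist_force: [-3.9, -1.1, 7.3]
width: -0.0
```

apply_moves --pt "0 0.04 0 0 0 0" --pt "0 0.08 0 0 0 0" --pt "0 0.1 0 0 0 0" --pt "0 0.1 0 0 0 0"

```text
clock: 61.0
tool_pos: [0.5866, 0.2867, 0.0237]
eef_rot: [-90.3, -0.1, -140.2]
wrist_force: [-6.1, -1.0, 11.4]
width: -0.001
```

apply_moves --pt "0 0.03 0 0 0 0" --pt "0 0.06 0 0 0 0" --pt "0 0.06 0 0 0 0"

```text
clock: 61.3
tool_pos: [0.5866, 0.2867, 0.0236]
eef_rot: [-90.4, -0.0, -140.2]
wrist_force: [-6.2, -0.9, 13.8]
width: 0.001
```

apply_moves --pt "0 0.06 0 0 0 0" --pt "0 0.12 0 0 0 0" --pt "0 0.12 0 0 0 0"

```text
clock: 61.6
tool_pos: [0.5866, 0.2868, 0.0232]
eef_rot: [-90.4, 0.1, -140.2]
wrist_force: [-10.0, -2.0, 24.3]
width: -0.001
```

Firmly at the stop: 24 N with almost no further motion. Lifting off.

apply_moves --pt "0 -0.1 0 0 0 0" --pt "0 -0.4 0 0 0 0" --pt "0 -0.8 0 0 0 0" --pt "0 -1.3 0 0 0 0" --pt "0 -2 0 0 0 0" --pt "0 -3 0 0 0 0" --pt "0 -4 0 0 0 0" --pt "0 -4.6 0 0 0 0" --pt "0 -4.8 0 0 0 0" --pt "0 -4.8 0 0 0 0"

```text
clock: 62.6
tool_pos: [0.5873, 0.2859, 0.1679]
eef_rot: [-90.4, 0.1, -140.2]
wrist_force: [-0.1, -0.4, -0.5]
width: 0.002
```

Run:
```python
from h import *
st(); p,W=snap("scene","18")
for zr in((.055,.08),(.088,.12)):
  for (q,l,e),k,s in cans("scene",W,p,(.38,.58,.04,.18),*zr): print('rack',np.round(q,4),round(l,4),k)
print([slot(k).round(4) for k in('a1','a2','a3')])
m=(W[...,2]>.074)&(W[...,2]<.095)&(W[...,0]>.39)&(W[...,0]<.48)&(W[...,1]>.25)&(W[...,1]<.34)
Q=W[m];print('key',len(Q),cv2.minAreaRect((Q[:,:2]*1000).astype(np.float32)))
Q=W[(abs(W[...,0]-.59)<.004)&(abs(W[...,1]-.287)<.02)&(W[...,2]<.07)];print('pad z',np.median(Q[:,2]))
```

```text
t62.6 [0.5873 0.2859 0.1679] [-9.0440e+01  1.3000e-01 -1.4024e+02] w0.002 F [-0.1 -0.4 -0.5] q [-49.  39.  39.  87. -27.  63. -55.]
rack [0.4768 0.1006 0.0555 9.965 ] 0.1312 720
rack [  0.4498   0.1026   0.0855 -81.0438] 0.0566 451
rack [  0.4973   0.1096   0.0854 -81.2435] 0.0558 472
[array([0.4271, 0.1009, 0.049 ]), array([0.4746, 0.108 , 0.049 ]), array([0.5221, 0.1151, 0.049 ])]
key 76 ((434.4592590332031, 293.0061950683594), (10.022159576416016, 47.69741439819336), 70.13986206054688)
pad z 0.047676815144690465
```

View pics/scene18.png

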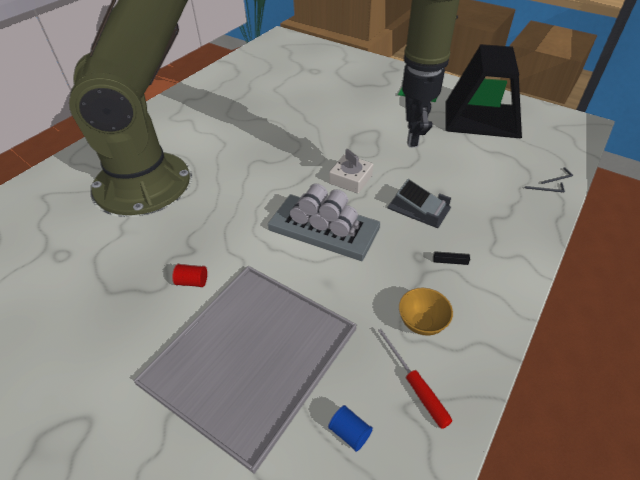

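The final view shows the pyramid intact at (325,208), the pedal back up at (420,198), the key wound at (351,160), the bystanders and look-alikes in place, and the arm clear of everything. Handing in.

Run:
```python
from h import *
print(r.sign_off())
```

```text
the job is handed in; nothing more can be done
None
```

I finished the job and handed it in at about 63 s of the 210 s allowed. No verdict was reported.

- **Pyramid:** There were five canisters. Three lie in the notches and two are saddled above, all within about 2 mm of their slots when checked after placing. One canister was knocked aside in the tray partway through, and I re-located it before picking it. I dragged another about 4 cm within the tray first, because it was too close to its neighbour for an end grip. In the last picture the pyramid is intact. My fit there resolved only the second layer; the bottom three merged into one blob, so I checked those by eye.
- **Key:** I wound it clockwise by about 188°, until the wrist torque jumped from about 0.1 to over 1.5 N m. I regripped to confirm, and the torque rose at once without the key moving. The wing angle later read -20° to -22°, within measurement scatter.
- **Pedal:** I pressed it to its stop, where the fingertips were at about 23 mm and the force rose to 24 N with almost no further motion. After I lifted off, the pad read 47.7 mm, which is up.
- **Other objects:** In the last picture the bowl, screwdriver, bit holder and both look-alikes are where they started. The gripper was clear, with no contact force.

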